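# Slide the shoe-care tray home into its cedar sleeve on the turntable

### The arm

A 7-joint arm with a two-finger parallel gripper is mounted at the origin on the work surface. World frame = base frame: x ahead of the robot, y to its left, z up, the work surface at z = 0. Lengths are in m, angles in rad, forces in N, time in s.
With the tool pointing down it reaches from about 0.425 to 0.925 m from the base axis. Payload 6.8 kg.
Tool frame: the origin (TCP) lies midway between the tips of the shut fingers; the grasp point (between the pads) lies 19 mm behind it; z points along the fingers, y is the direction in which the jaws open and shut (so a half turn about z gives the same grasp; the last joint's range is limited). The gripper opens to 85 mm and grips with 20 to 120 N. Pads are 22 mm wide; open, the fingers measure 114 mm over their backs; the gripper's body (76 mm by 85 mm) begins 54 mm behind the grasp point. The pads swing forward as they close: fully open they stand 13 mm farther back than shut.
Start: joints at [1.047, 0.477, 0.022, 1.555, -0.011, 1.109, -0.083], TCP at [0.273, -0.617, 0.231] pointing down, gripper open.
Joint ranges: [-2.96, 2.96], [-0.34, 2.1], [-1.41, 1.46], [0.24, 2.44], [-1.37, 4.51], [0.17, 1.92], [-2.96, 2.96]. Speed limits (rad/s): [2.39, 2.39, 3.14, 3.14, 3.14, 3.14, 3.14].

### API

Orientations are given as a rotation vector (axis times angle).
In Python, from bench import r, imaging gives the robot as it stands.
- The arm moves only by the tool jog_arm, never from a script. Its argument "rows" is a list of rows, each an object with "delta_rot": the turn, a rotation vector about the tool's x, y, z in degrees, a list of three; "xyz": the shift along the tool's x, y, z in cm, a list of three; "fingers": the closure, from 0 (fully open) to 1 (shut). A call has exactly 5 rows; each row is the pose to reach, as a shift and turn from the pose measured when the call began, along the tool's axes at that moment; what a row does not reach only later rows make up. A row lasts 1/12 s, in which the tool goes at most 41.7 mm and 7.16 degrees, less where a joint would pass 70% of its speed; a pose out of reach is approached as far as the arm can. A call with a gripper value outside its range is refused whole. The fingers move at their own pace and stop on an object; "grip_force" is the grip in N (left out, the last holds). Time passes only in rows, so rows that repeat a pose let the fingers close, or fill a call up. It gives the time, the measured TCP pose, the force and the opening at its end, in the units of the state.
- r.get_obs(): the state, without advancing time (a new reading comes with each control period).
- imaging.grab_frame(name): name is "scene" or "top" or "wrist"; returns the picture (480x640x3 uint8, blue, green, red); there is no depth.
- imaging.camera_info(name): a dict with "camera_matrix" (3x3 intrinsics, pixels), "xyz" and "attitude" of the camera in the world. Camera axes: x right, y down, z forward; pixel columns grow to the right and rows downward; lengths in m; the calibration is good to about 2 mm. The wrist camera is an equidistant fisheye: a pixel r from the principal point sees the ray r / f radians off the axis. A picture is of the moment at which its call begins: read the wrist's pose just before it. camera_info takes no time and is no camera call; for the wrist camera it gives the pose at the moment of the call.
- r.hand_in(): hands the job in, once; it reports no verdict.
Trained networks look in the newest picture that a camera, given by its name, has taken for a name from the list of things; names that differ only in an ending like _2 or _b are one class to them, and where a whole thing is asked for, a point or a joint stands for the part that bears it (a point fixed in the world has none). Each returns a list of dicts, best first, with "conf" (0 to 1); they miss things now and then, are a little off and sometimes report something else, mostly with a low value. They report only what shows in the picture. A call takes as long as a camera call. They do not tell look-alikes from the thing itself.
- imaging.find_in(camera, query): "position" ([column, row] in pixels, amid what is visible of it).
- imaging.cut_out(camera, query): "region" (480x640 bool, what is visible of it) and "position" ([column, row] in pixels, amid what is visible of it).
- imaging.tip_of(camera, query): "position" ([column, row] in pixels: a listed point, or the origin of a listed thing).
The state is a dict: "clock": time; "joints": joint angles; "qvel": joint speeds; "tau": joint torques, N m; "tcp_pos": TCP position; "orientation": TCP orientation; "contact_force": force on the tool from outside, world axes, zero at the start; "moment": the same for the moment, N m; "grip_width": finger opening in m.
Only numpy, scipy, OpenCV 4.12 (cv2) and the standard library are available. Lean on these libraries where they do the work, as an engineer would, in place of code of your own. Each camera call takes 0.05 s, during which the arm holds its last target.

### The job

Push the cedar shoe-care tray along the glass turntable into the cedar sleeve that stands on the same turntable, until it is fully home: pressed gently but definitely against the cork spacer hidden somewhere inside (feel for it; don't ram it). Slide the tray flat on the glass rather than lifting it, don't knock over the things standing on the turntable or drop them off it, and let go at the end.

Things in the scene. Friction and masses are not known exactly. Their poses are not given: they have to be found in the camera images.
- tray: Loose cedar tray, 110 mm long (x), 94 wide (y), 26 high, about 0.25 kg, flat on the turntable before the sleeve's mouth, often askew. Tins and a brush are bedded in it nearly up to its 5 mm rim, so it acts as a solid block, too wide for most grippers; its outer sides are plain upright faces. Origin: centre of its underside; x points to its nose (55 mm ahead), the end that goes in; z up.
- sleeve: Cedar tunnel fixed on the turntable, open towards the tray, floorless: the tray slides on the glass. Inside 97 mm wide, 29 high; outside 113 wide, 35 high, 148 long. Origin: middle of the mouth at glass level; x points into the tunnel, z up. The side walls flare over the first 10 mm, to about 110 mm between the tips at x = 0 (120 outside).
- back: The sleeve's closed far end, with the spacer on its inside. Origin and axes as the sleeve's; panel at x = 140 to 148 mm. The spacer, a cork block wedged out of sight in the tunnel, has its face at an unknown depth of 80 to 105 mm from the mouth, so the tray when home still sticks out by 5 to 30 mm. It stays put below 60 N.
- plate (a joint): Turn of the lazy susan on its upright axis in rad, from where it stood at the start, positive anticlockwise seen from above. It turns when pushed with more than about 0.3 N m about its axis and stays where it is left; sleeve, tray and the other things ride on it.
- axis (a point): Point on the turntable's upright axis at the level of the glass, 34 mm above the console. The smoked-glass disc is 410 mm across; the middle of the sleeve's mouth lies on this axis.
- dish: Teal glazed key dish, 84 mm across, 20 mm high, loose on the turntable beside the sleeve. Origin: centre of its underside, z up.
- doorstop: Brass bell-shaped doorstop, 56 mm across, 71 mm high, loose on the turntable beside the sleeve. Origin: centre of its underside, z up.
- toecap: Domed rubber rain-boot toe cap, 62 mm across, 46 mm high, loose on the turntable beside the sleeve. Origin: centre of its underside, z up.
- heelstand: Chrome heel stand, a 54 mm round foot with a stem and a small flat top, 47 mm high, loose on the turntable beside the sleeve. Origin: centre of its underside, z up.
Not all that is in view belongs to the job. What is shaped like the tray but purple is not meant.

How it is judged:
By the outcome, as a careful person would: the job done as asked, in the order asked, and still so for the second after the job is handed in, with the robot touching nothing.
It also fails if it takes over 72 s, if anything falls off the work surface, if the arm or the gripper's body presses on something with over 40 N, if the wrist force passes 120 N, or if a joint passes its speed limit or range.

## Working session

There is one attempt and no reset: what is moved stays moved. The work goes in short steps, Python scripts to look and compute and a tool call to move; the robot and the scene stay as the last step left them, time stands still between calls to the robot, and variables do not carry over. Pictures are saved under pics/ and viewed, and the job is handed in when it is done.

Besides the shell and the picture viewer there is one more tool, called by a JSON object that holds its "op" and its "data", one argument or row to a line. jog_arm: Moves the arm, as the interface text tells. Its arguments: {"type":"object","properties":{"rows":{"type":"array","items":{"type":"object","properties":{"delta_rot":{"type":"array","items":{"type":"number"}},"xyz":{"type":"array","items":{"type":"number"}},"fingers":{"type":"number"}}}},"grip_force":{"type":"number"}},"required":["rows"]}

```bash
mkdir -p pics; ls; python3 - <<'E'
from bench import r, imaging
import cv2
o=r.get_obs();print(o)
for n in ("scene","top","wrist"):
    i=imaging.camera_info(n);print(n,i)
    f=imaging.grab_frame(n);cv2.imwrite(f"pics/{n}0.png",f)
E
```

```text
pics
{'clock': 0.0, 'joints': array([ 1.04692334,  0.47784432,  0.02235088,  1.55643663, -0.01151663,
        1.10928501, -0.08308666]), 'qvel': array([ 1.28278861e-03,  1.56550681e-03, -1.44213929e-04, -3.32741100e-06,
       -1.03850273e-04,  1.49986386e-03, -8.14636412e-05]), 'tau': array([-3.96147707e-04, -5.96469140e+01,  1.60745535e+00, -2.81196141e+01,
        1.24289506e-02,  9.48759931e-03,  5.49960930e-06]), 'tcp_pos': array([ 0.27238044, -0.61696645,  0.23030253]), 'orientation': array([-3.07220994e+00, -6.48061781e-01,  7.94084750e-04]), 'contact_force': array([-0.12377798, -0.53073117,  0.38434798]), 'moment': array([-0.02412916,  0.03744694,  0.01171225]), 'grip_width': 0.08581456701077417}
scene {'camera_matrix': array([[533.15615469,   0.        , 320.19978443],
       [  0.        , 533.15615469, 239.12108538],
       [  0.        ,   0.        ,   1.        ]]), 'xyz': array([ 1.04547712, -0.33907522,  0.695504  ]), 'attitude': array([-2.19298462, -1.16448363,  0.41529393])}
top {'camera_matrix': array([[566.48856948,   0.        , 315.47575313],
       [  0.        , 566.48856948, 245.61825192],
       [  0.        ,   0.        ,   1.        ]]), 'xyz': array([ 0.46881789, -0.03402247,  1.01780775]), 'attitude': array([-2.1323721 ,  2.15706782, -0.13312333])}
wrist {'camera_matrix': array([[371.64829954,   0.        , 320.01092732],
       [  0.        , 371.64829954, 236.15603732],
       [  0.        ,   0.        ,   1.        ]]), 'xyz': array([ 0.34716496, -0.58250644,  0.37292534]), 'attitude': array([ 2.39634709, -1.56141547, -0.25803279])}
```

View pics/top0.png

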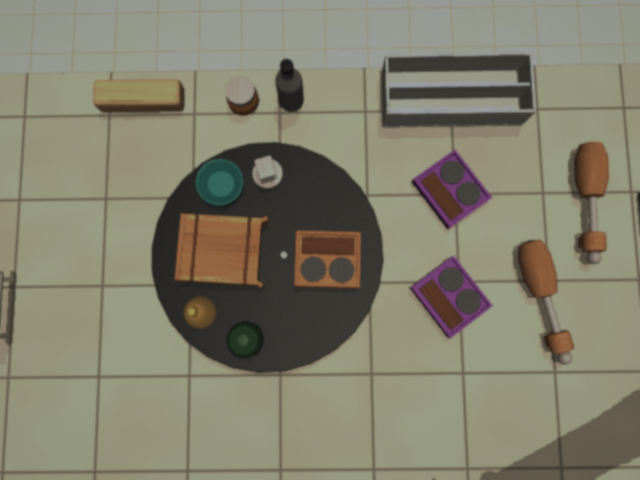

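View pics/scene0.png

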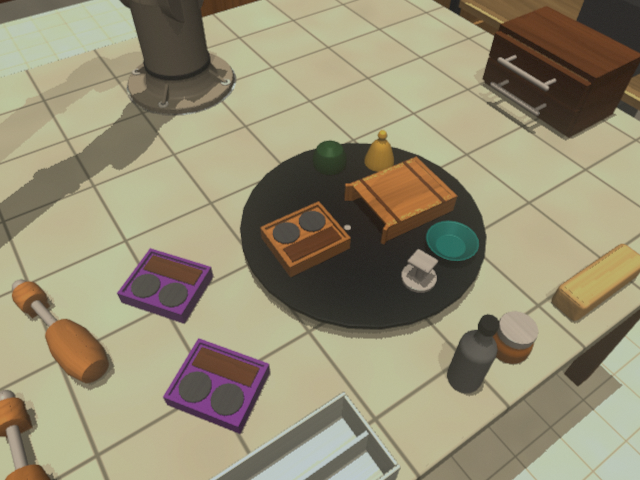

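View pics/wrist0.png

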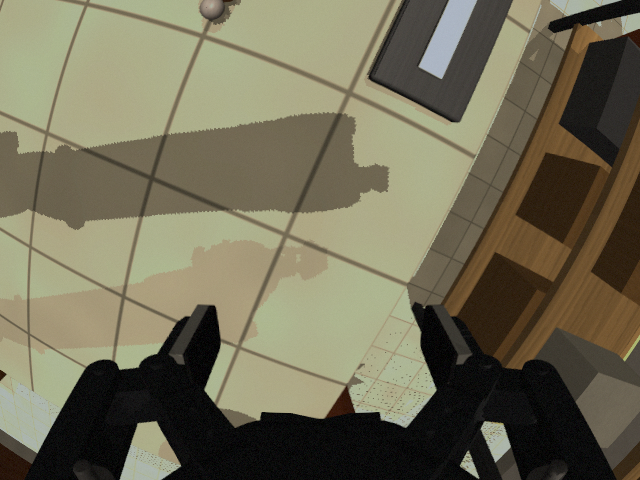

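```bash
cat > h.py <<'E'
from bench import r, imaging
import cv2, numpy as np
from scipy.spatial.transform import Rotation as R
def ray(cam,px):
    i=imaging.camera_info(cam);K=i["camera_matrix"];Rm=R.from_rotvec(i["attitude"]).as_matrix()
    px=np.atleast_2d(np.array(px,float))
    d=np.c_[(px[:,0]-K[0,2])/K[0,0],(px[:,1]-K[1,2])/K[1,1],np.ones(len(px))]
    return i["xyz"],d@Rm.T
def onz(cam,px,z):
    o,d=ray(cam,px);t=(z-o[2])/d[:,2];return o+d*t[:,None]
def proj(cam,P):
    i=imaging.camera_info(cam);K=i["camera_matrix"];Rm=R.from_rotvec(i["attitude"]).as_matrix()
    c=(np.atleast_2d(P)-i["xyz"])@Rm;return np.c_[K[0,0]*c[:,0]/c[:,2]+K[0,2],K[1,1]*c[:,1]/c[:,2]+K[1,2]]
E
python3 - <<'E'
from h import *
f=imaging.grab_frame("top")
for q in ("tray","sleeve","dish","doorstop","toecap","heelstand","plate"):
    for d in imaging.cut_out("top",q)[:3]:
        m=d["region"].astype(np.uint8)
        if m.sum()<20: continue
        c=max(cv2.findContours(m,cv2.RETR_EXTERNAL,cv2.CHAIN_APPROX_NONE)[0],key=cv2.contourArea)
        rc=cv2.minAreaRect(c)
        z={"tray":.06,"sleeve":.069,"plate":.034}.get(q,.04)
        print(q,round(d["conf"],2),d["position"],np.round(rc[0]),np.round(rc[1]),rc[2],"\n",np.round(onz("top",cv2.boxPoints(rc),z),4)[:,:2].tolist())
        if q=="plate":
            e=cv2.fitEllipse(c);print(e,onz("top",[e[0]],.034))
print("axis",[(d["position"],d["conf"],onz("top",[d["position"]],.034)) for d in imaging.tip_of("top","axis")])
for q in("sleeve","tray"): print(q,[(d["position"],d["conf"],onz("top",[d["position"]],.034)) for d in imaging.tip_of("top",q)])
cv2.imwrite("pics/crop.png",cv2.resize(f[150:370,150:400],None,fx=3,fy=2.7,interpolation=cv2.INTER_CUBIC)[:600])
E
```

```text
tray 0.93 [329.8, 260.9] [327. 259.] [65. 56.] 1.4320961236953735 
 [[0.5321, 0.014], [0.6277, 0.0111], [0.6235, -0.0996], [0.5281, -0.0952]]
tray 0.9 [450.7, 188.9] [451. 189.] [62. 55.] 53.13010025024414 
 [[0.7124, -0.1875], [0.7707, -0.2665], [0.6813, -0.3266], [0.6243, -0.2482]]
tray 0.69 [266.7, 173.5] [268. 171.] [32. 29.] 90.0 
 [[0.7618, 0.0849], [0.761, 0.0342], [0.7038, 0.0344], [0.7045, 0.0847]]
sleeve 0.82 [218.1, 251.3] [221. 249.] [89. 69.] 4.0141754150390625 
 [[0.544, 0.215], [0.6621, 0.2094], [0.6493, 0.0572], [0.5318, 0.0652]]
dish 0.59 [218.3, 178.6] [219. 181.] [44. 47.] 45.0 
 [[0.7202, 0.2046], [0.7799, 0.1466], [0.7222, 0.0908], [0.6634, 0.1487]]
doorstop 0.71 [266.1, 257.1] [267. 257.] [229. 231.] 23.96249008178711 
 [[0.4854, 0.3242], [0.8623, 0.1682], [0.6851, -0.2041], [0.3265, -0.0347]]
doorstop 0.68 [198.6, 313.2] [200. 312.] [30. 31.] 90.0 
 [[0.5166, 0.2056], [0.516, 0.152], [0.4648, 0.1513], [0.4653, 0.2045]]
toecap 0.75 [180.4, 250.3] [180. 247.] [ 5. 64.] 5.599339485168457 
 [[0.5484, 0.2231], [0.6611, 0.2146], [0.6601, 0.2059], [0.5474, 0.2144]]
to
[... 632 characters left out ...]
7461) [[0.58548415 0.06313214 0.034     ]]
plate 0.21 [218.3, 248.6] [222. 248.] [91. 70.] 3.6214849948883057 
 [[0.5457, 0.2243], [0.6699, 0.2193], [0.6575, 0.0587], [0.534, 0.0664]]
((220.73240661621094, 249.2151336669922), (77.71100616455078, 101.56224060058594), 88.94988250732422) [[0.59983826 0.14414673 0.034     ]]
axis [([268.2, 251.7], 0.9, array([[0.59441522, 0.06071382, 0.034     ]])), ([267.2, 173.6], 0.73, array([[0.73507191, 0.06261148, 0.034     ]]))]
sleeve [([264.3, 254.1], 0.6, array([[0.59026164, 0.06754996, 0.034     ]]))]
tray [([329.5, 260.4], 0.7, array([[ 0.57778328, -0.04646929,  0.034     ]])), ([451.4, 295.4], 0.64, array([[ 0.51446202, -0.25603759,  0.034     ]]))]
```

View pics/crop.png

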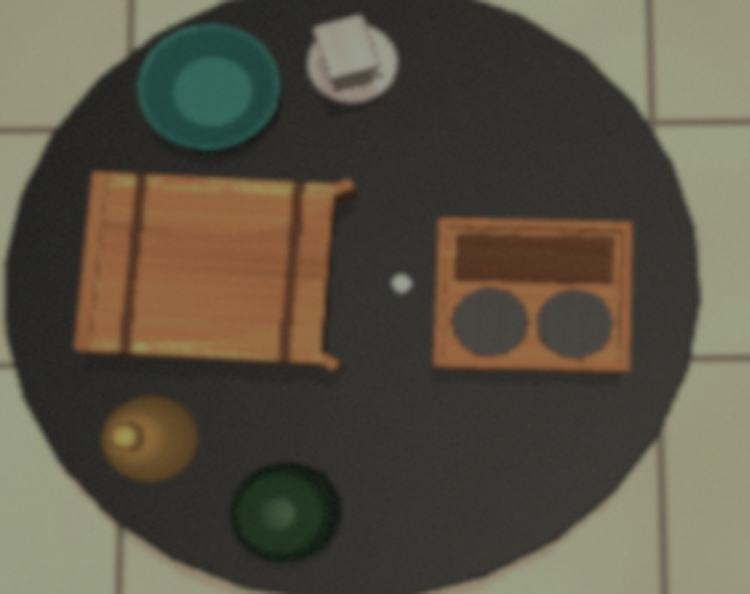

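```bash
cat > fit.py <<'E'
from h import *
from scipy.optimize import least_squares
def rigid(M,W): # fit 2D pose
    def res(p):
        c,s=np.cos(p[2]),np.sin(p[2]);return (M@np.array([[c,s],[-s,c]])+p[:2]-W).ravel()
    s=least_squares(res,[*W.mean(0),np.pi/2]);return s.x,np.abs(s.fun).max()
E
python3 - <<'E'
from fit import *
S=np.array([[267.7,218.5],[262.7,285.6],[181.7,213.7],[175.3,279.6]])
T=np.array([[360.7,232.2],[360,287.4],[294.3,286.3],[296,230.7]])
Sm=np.array([[0,-.06],[0,.06],[.148,-.0565],[.148,.0565]])
Tm=np.array([[-.055,-.047],[-.055,.047],[.055,.047],[.055,-.047]])
for n,p,m,z in(("sleeve",S,Sm,.069),("tray",T,Tm,.060)):
    x,e=rigid(m,onz("top",p,z)[:,:2]);print(n,x[:2],np.degrees(x[2]),e)
# edge-refined in scene view
f=imaging.grab_frame("scene");cv2.imwrite("pics/sc.png",cv2.resize(f[130:320,230:500],None,fx=2.9,fy=2.9,interpolation=cv2.INTER_CUBIC))
E
```

```text
sleeve [0.58990313 0.06220372] 85.7501880912772 0.0027578084276698167
tray [ 0.57739576 -0.04315421] 88.08555523669048 0.0006826424105087492
```

View pics/sc.png

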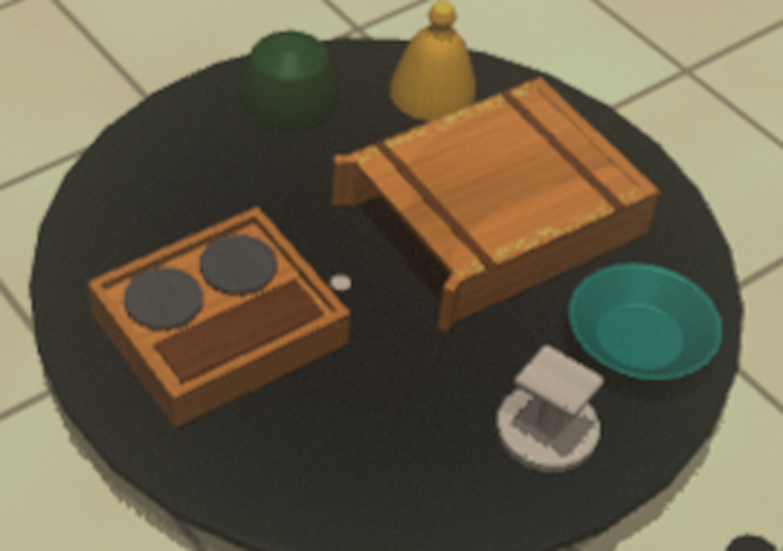

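```bash
python3 - <<'E'
from fit import *
def sc(p): return np.array(p,float)/2.9+[230,130]
def go(n,m,z,obs):
    P=lambda p:np.c_[m@np.array([[np.cos(p[2]),np.sin(p[2])],[-np.sin(p[2]),np.cos(p[2])]])+p[:2],np.full(len(m),z)]
    s=least_squares(lambda p:np.concatenate([(proj(c,P(p))-o).ravel() for c,o in obs]),[.58,.0,1.5],loss="soft_l1")
    print(n,s.x[:2],np.degrees(s.x[2]))
    for c,o in obs: print(c,np.round(proj(c,P(s.x))-o,1).tolist())
S=np.array([[267.7,218.5],[262.7,285.6],[181.7,213.7],[175.3,279.6]])
T=np.array([[360.7,232.2],[360,287.4],[294.3,286.3],[296,230.7]])
Sm=np.array([[0,-.06],[0,.06],[.148,-.0565],[.148,.0565]])[[1,0,3,2]]
Sm=np.array([[0,-.06],[0,.06],[.148,-.0565],[.148,.0565]])
Tm=np.array([[-.055,-.047],[-.055,.047],[.055,.047],[.055,-.047]])
Ss=sc([[447,283],[335,157],[659,192],[541,78]])
Ts=sc([[176,397],[90,286],[257,209],[349,314]])
for o in ("top",),("scene",),("top","scene"):
    go("sleeve"+str(o),Sm,.069,[(c,{"top":S,"scene":Ss}[c]) for c in o])
    go("tray"+str(o),Tm,.060,[(c,{"top":T,"scene":Ts}[c]) for c in o])
E
```

```text
sleeve('top',) [0.59014476 0.06219354] 85.83392315842728
top [[0.2, -1.7], [-0.0, 1.5], [-0.2, 0.0], [-0.1, 0.0]]
tray('top',) [ 0.57738589 -0.04315661] 88.08854306112013
top [[-0.3, 0.1], [-0.2, -0.1], [0.4, -0.4], [0.2, 0.3]]
sleeve('scene',) [0.58960145 0.06519682] 85.16991435692444
scene [[0.2, 2.2], [-0.8, -0.9], [0.0, -0.2], [0.4, -0.3]]
tray('scene',) [ 0.57970977 -0.04225144] 88.4224744564299
scene [[-0.1, 1.1], [-0.6, -0.5], [0.1, -0.3], [0.7, -0.2]]
sleeve('top', 'scene') [0.59039936 0.06330288] 85.64199433676124
top [[-0.3, -1.9], [-0.8, 1.3], [-0.7, -0.4], [-0.8, -0.4]]
scene [[-0.1, 2.9], [-1.6, -0.1], [-0.7, 0.0], [-0.8, -0.0]]
tray('top', 'scene') [ 0.57834568 -0.04258062] 88.16083146648847
top [[-0.7, -0.4], [-0.6, -0.7], [0.0, -0.9], [-0.2, -0.2]]
scene [[-1.0, 0.5], [-1.2, -1.1], [-0.3, -0.7], [-0.0, -0.5]]
```

```bash
cat > mv.py <<'E'
from h import *
import sys
A=np.radians(85.5);M=np.array([.590,.063]);u=np.array([np.cos(A),np.sin(A)]);n=np.array([-u[1],u[0]])
def st():
    o=r.get_obs();Rm=R.from_rotvec(o["orientation"]).as_matrix();d=o["tcp_pos"][:2]-M
    f=o["contact_force"]
    print("t %.2f tcp"%o["clock"],np.round(o["tcp_pos"],4),"along %.4f lat %.4f"%(d@u,d@n),"F",np.round(f,1),"Fal %.1f Flat %.1f"%(f[:2]@u,f[:2]@n),"Mz %.2f"%o["moment"][2],"w %.4f"%o["grip_width"]);return o,Rm
def plan(al,lat,z,sgn=None):
    o,Rm=st()
    yax=np.array([*n,0]); 
    if sgn is None: sgn=1 if Rm[:,1]@yax>0 else -1
    yax=yax*sgn;zt=np.array([0,0,-1.]);T=np.c_[np.cross(yax,zt),yax,zt]
    P=np.array([*(M+al*u+lat*n),z])
    print("tool axes cols",np.round(Rm,3).tolist(),"joints",np.round(o["joints"],2))
    print("target",P,"shift cm",np.round(Rm.T@(P-o["tcp_pos"])*100,2),"rot deg",np.round(np.degrees(R.from_matrix(Rm.T@T).as_rotvec()),2))
E
python3 -c "
from mv import *
plan(-.205,.005,.15)"
```

```text
t 0.75 tcp [ 0.2727 -0.6175  0.2313] along -0.7033 lat 0.2630 F [ 0.3  0.3 -0.1] Fal 0.3 Flat -0.2 Mz -0.02 w 0.0858
tool axes cols [[0.915, 0.404, -0.0], [0.404, -0.915, -0.0], [-0.0, 0.0, -1.0]] joints [ 1.05  0.48  0.02  1.56 -0.01  1.11 -0.08]
target [ 0.5689313  -0.14097576  0.15      ] shift cm [ 46.35 -31.63   8.13] rot deg [ -0.     0.   -61.68]
```

{"op": "jog_arm", "data": {
  "rows": [
    {"xyz": [3, -2.1, 0], "delta_rot": [0, 0, -6], "fingers": 0.35},
    {"xyz": [6, -4.2, 0], "delta_rot": [0, 0, -12], "fingers": 0.35},
    {"xyz": [9.3, -6.3, 0], "delta_rot": [0, 0, -18], "fingers": 0.35},
    {"xyz": [12.5, -8.5, 0], "delta_rot": [0, 0, -24], "fingers": 0.35},
    {"xyz": [15.7, -10.7, 0], "delta_rot": [0, 0, -30], "fingers": 0.35}
  ]
}}

```text
clock: 1.17
tcp_pos: [0.3738, -0.4547, 0.2315]
orientation: [2.797, 1.428, 0.0]
contact_force: [1.2, -0.8, 0.5]
grip_width: 0.0556
```

```bash
python3 -c "
from mv import *
plan(-.205,.005,.15)"
```

```text
t 1.17 tcp [ 0.3738 -0.4547  0.2315] along -0.5331 lat 0.1749 F [ 1.2 -0.8  0.5] Fal -0.7 Flat -1.3 Mz 0.04 w 0.0556
tool axes cols [[0.586, 0.81, 0.0], [0.81, -0.586, -0.0], [-0.0, 0.001, -1.0]] joints [ 0.89  0.34 -0.15  1.76  0.06  1.04  0.1 ]
target [ 0.5689313  -0.14097576  0.15      ] shift cm [36.86 -2.59  8.15] rot deg [ 3.00e-02  2.00e-02 -3.14e+01]
```

{"op": "jog_arm", "data": {
  "rows": [
    {"xyz": [3.6, -0.3, 0], "delta_rot": [0, 0, -6], "fingers": 0.35},
    {"xyz": [7.2, -0.5, 1], "delta_rot": [0, 0, -12], "fingers": 0.35},
    {"xyz": [11, -0.8, 2], "delta_rot": [0, 0, -18], "fingers": 0.35},
    {"xyz": [14.7, -1, 3], "delta_rot": [0, 0, -24], "fingers": 0.35},
    {"xyz": [18.4, -1.3, 4], "delta_rot": [0, 0, -31], "fingers": 0.35}
  ]
}}

```text
clock: 1.58
tcp_pos: [0.472, -0.2966, 0.1915]
orientation: [2.308, 2.129, 0.0]
contact_force: [0.8, -0.6, 0.4]
grip_width: 0.0553
```

```bash
python3 -c "
from mv import *
plan(-.205,.005,.15)"
```

```text
t 1.58 tcp [ 0.472  -0.2966  0.1915] along -0.3677 lat 0.0894 F [ 0.8 -0.6  0.4] Fal -0.5 Flat -0.8 Mz -0.03 w 0.0553
tool axes cols [[0.08, 0.997, 0.001], [0.997, -0.08, -0.001], [-0.001, 0.001, -1.0]] joints [ 0.71  0.35 -0.33  1.86  0.13  0.95  0.25]
target [ 0.5689313  -0.14097576  0.15      ] shift cm [16.29  8.4   4.15] rot deg [ 0.07  0.06 -0.11]
```

{"op": "jog_arm", "data": {
  "rows": [
    {"xyz": [3.3, 1.7, 0.8], "delta_rot": [0, 0, 0], "fingers": 0.35},
    {"xyz": [6.6, 3.4, 1.6], "delta_rot": [0, 0, 0], "fingers": 0.35},
    {"xyz": [9.9, 5.1, 2.4], "delta_rot": [0, 0, 0], "fingers": 0.35},
    {"xyz": [13.2, 6.8, 3.3], "delta_rot": [0, 0, 0], "fingers": 0.35},
    {"xyz": [16.3, 8.4, 4.1], "delta_rot": [0, 0, 0], "fingers": 0.35}
  ]
}}

```text
clock: 2.0
tcp_pos: [0.5699, -0.139, 0.1503]
orientation: [2.307, 2.129, 0.001]
contact_force: [0.2, 0.0, -1.2]
grip_width: 0.0552
```

```bash
python3 -c "
from mv import *
cv2.imwrite('pics/w1.png',imaging.grab_frame('wrist'))
plan(-.205,.005,.045)"
```

```text
t 2.05 tcp [ 0.573  -0.1302  0.1493] along -0.1940 lat 0.0018 F [ 3.9  6.3 -0.1] Fal 6.6 Flat -3.4 Mz 0.02 w 0.0556
tool axes cols [[0.071, 0.997, 0.004], [0.997, -0.071, 0.004], [0.005, 0.003, -1.0]] joints [ 0.41  0.45 -0.37  1.83  0.2   0.9  -0.13]
target [ 0.5689313  -0.14097576  0.045     ] shift cm [-1.15 -0.37 10.42] rot deg [ 0.18 -0.27  0.41]
```

View pics/w1.png

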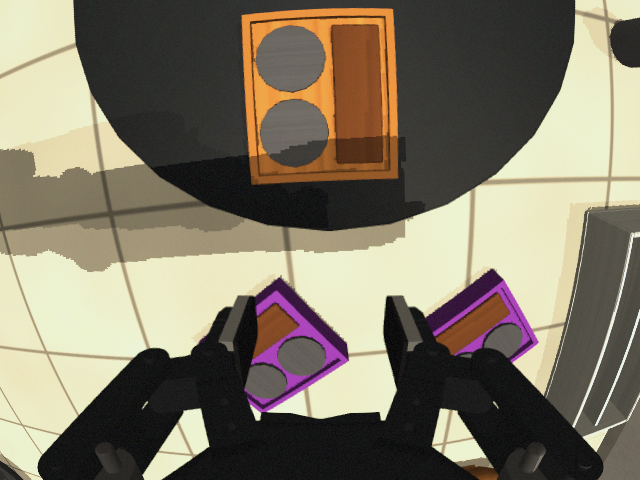

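{"op": "jog_arm", "data": {
  "rows": [
    {"xyz": [-1.1, -0.3, 1.5], "delta_rot": [0, 0, 0], "fingers": 0.35},
    {"xyz": [-1.1, -0.3, 4], "delta_rot": [0, 0, 0], "fingers": 0.35},
    {"xyz": [-1.1, -0.3, 6.5], "delta_rot": [0, 0, 0], "fingers": 0.35},
    {"xyz": [-1.1, -0.3, 8], "delta_rot": [0, 0, 0], "fingers": 0.35},
    {"xyz": [-1.1, -0.3, 8], "delta_rot": [0, 0, 0], "fingers": 0.35}
  ]
}}

```text
clock: 2.47
tcp_pos: [0.567, -0.1405, 0.066]
orientation: [-2.295, -2.137, -0.003]
contact_force: [-0.5, 0.2, 0.0]
grip_width: 0.0557
```

```bash
python3 -c "
from mv import *
cv2.imwrite('pics/s2.png',imaging.grab_frame('scene')[60:360,120:520])
plan(-.205,.005,.045)"
```

```text
t 2.52 tcp [ 0.5683 -0.1406  0.0679] along -0.2047 lat 0.0057 F [ 0.1 -0.3 -0.7] Fal -0.3 Flat -0.1 Mz 0.00 w 0.0556
tool axes cols [[0.071, 0.997, 0.0], [0.997, -0.071, 0.005], [0.005, -0.0, -1.0]] joints [ 0.4   0.56 -0.34  1.88  0.25  0.75 -0.15]
target [ 0.5689313  -0.14097576  0.045     ] shift cm [-0.04  0.07  2.29] rot deg [-0.01 -0.29  0.41]
```

View pics/s2.png

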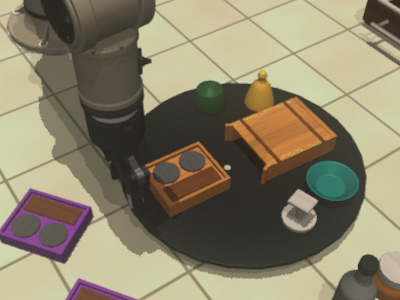

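{"op": "jog_arm", "data": {
  "rows": [
    {"xyz": [0, 0.1, 1.2], "delta_rot": [0, 0, 0.4], "fingers": 0.35},
    {"xyz": [0, 0.1, 2.4], "delta_rot": [0, -0.3, 0.4], "fingers": 0.35},
    {"xyz": [0, 0.1, 2.8], "delta_rot": [0, -0.3, 0.4], "fingers": 0.35},
    {"xyz": [0, 0.1, 2.8], "delta_rot": [0, -0.3, 0.4], "fingers": 0.35},
    {"xyz": [0, 0.1, 2.8], "delta_rot": [0, -0.3, 0.4], "fingers": 0.35}
  ]
}}

```text
clock: 2.93
tcp_pos: [0.5693, -0.1404, 0.0398]
orientation: [-2.306, -2.133, 0.0]
contact_force: [0.5, -0.4, -0.1]
grip_width: 0.0555
```

```bash
python3 -c "
from mv import *
cv2.imwrite('pics/w3.png',imaging.grab_frame('wrist'))
plan(-.175,.005,.040)"
```

```text
t 2.98 tcp [ 0.5696 -0.1405  0.0402] along -0.2045 lat 0.0044 F [-0.4  0.4 -0.5] Fal 0.4 Flat 0.4 Mz -0.02 w 0.0559
tool axes cols [[0.078, 0.997, 0.0], [0.997, -0.078, -0.0], [-0.0, 0.0, -1.0]] joints [ 0.38  0.6  -0.32  1.89  0.28  0.7  -0.18]
target [ 0.57128507 -0.11106824  0.04      ] shift cm [ 2.95 -0.06  0.02] rot deg [0.02 0.01 0.02]
```

View pics/w3.png

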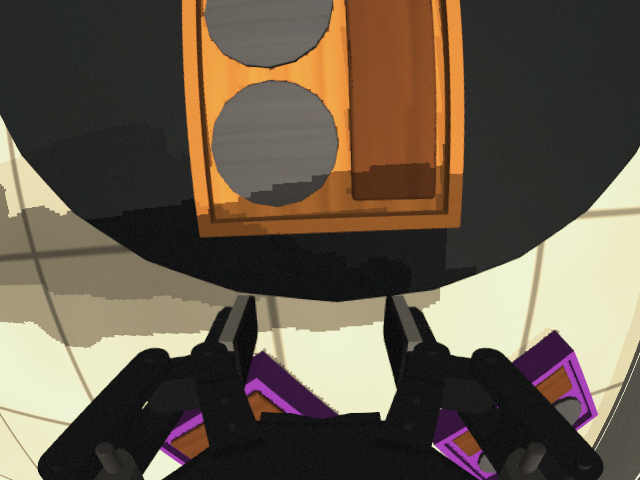

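{"op": "jog_arm", "data": {
  "rows": [
    {"xyz": [0.7, 0, 0], "delta_rot": [0, 0, 0], "fingers": 0.35},
    {"xyz": [1.4, 0, 0], "delta_rot": [0, 0, 0], "fingers": 0.35},
    {"xyz": [2.1, 0, 0], "delta_rot": [0, 0, 0], "fingers": 0.35},
    {"xyz": [2.8, 0, 0], "delta_rot": [0, 0, 0], "fingers": 0.35},
    {"xyz": [3.4, 0, 0], "delta_rot": [0, 0, 0], "fingers": 0.35}
  ]
}}

```text
clock: 3.4
tcp_pos: [0.5722, -0.1057, 0.0404]
orientation: [2.305, 2.134, -0.0]
contact_force: [-1.4, -2.8, 2.2]
grip_width: 0.0556
```

{"op": "jog_arm", "data": {
  "rows": [
    {"xyz": [0.2, 0, 0], "delta_rot": [0, 0, 0], "fingers": 0.35},
    {"xyz": [0.4, 0, 0], "delta_rot": [0, 0, 0], "fingers": 0.35},
    {"xyz": [0.6, 0, 0], "delta_rot": [0, 0, 0], "fingers": 0.35},
    {"xyz": [0.8, 0, 0], "delta_rot": [0, 0, 0], "fingers": 0.35},
    {"xyz": [0.8, 0, 0], "delta_rot": [0, 0, 0], "fingers": 0.35}
  ]
}}

```text
clock: 3.82
tcp_pos: [0.573, -0.0977, 0.0405]
orientation: [2.305, 2.133, -0.0]
contact_force: [-0.4, -1.4, 0.5]
grip_width: 0.0552
```

```bash
cat > look.py <<'E'
import sys
from mv import *
o,_=st();f=imaging.grab_frame("top");st()
cv2.imwrite(sys.argv[1],cv2.resize(f[150:370,150:400],None,fx=3,fy=2.7,interpolation=cv2.INTER_CUBIC))
E
python3 look.py pics/t4.png
```

```text
t 3.82 tcp [ 0.573  -0.0977  0.0405] along -0.1615 lat 0.0044 F [-0.4 -1.4  0.5] Fal -1.4 Flat 0.3 Mz -0.03 w 0.0552
t 3.87 tcp [ 0.573  -0.0977  0.0405] along -0.1615 lat 0.0044 F [-0.3 -1.5  1.5] Fal -1.5 Flat 0.2 Mz 0.02 w 0.0557
```

View pics/t4.png

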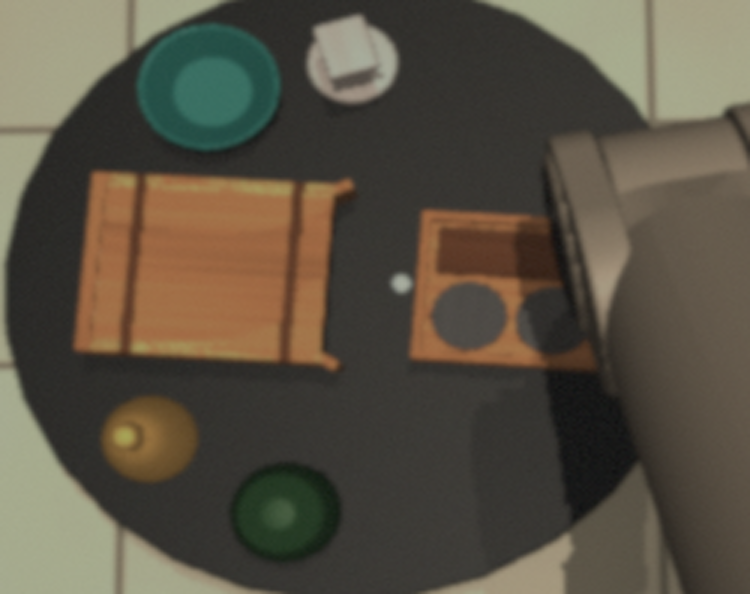

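```bash
python3 -c "
from h import *
print(onz('top',[[283.7,254.8]],.034),onz('scene',[[347.3,227.3]],.034))
o1,d1=ray('top',[[283.7,254.8]]);o2,d2=ray('scene',[[347.3,227.3]])
d1=d1[0];d2=d2[0];t=np.linalg.lstsq(np.c_[d1,-d2],o2-o1,rcond=None)[0];print(o1+t[0]*d1,o2+t[1]*d2)
f=imaging.grab_frame('scene');print(f[222:233,340:355].max(2))
"
```

```text
[[0.58861105 0.03354443 0.034     ]] [[0.58868934 0.03467028 0.034     ]]
[0.58855813 0.03351458 0.0344346 ] [0.58907264 0.03435666 0.03455509]
[[ 93 133 172 183 175 128  47  48  46  47  50  47  48  48  48]
 [129  94 134 173 184 165  91  48  49  47  47  48  50  48  48]
 [179 125  91 137 179 179 148  97  77  60  47  49  49  47  46]
 [182 172 100 104 155 184 178 159 145 126  76  47  49  50  51]
 [158 183 147 104 123 173 183 185 189 183 133  49  48  50  47]
 [132 180 184 148 109 132 174 184 186 190 168  47  48  46  47]
 [114 145 180 183 143  94 134 172 184 185 165  47  47  51  49]
 [105 114 141 179 171  97  90 136 177 185 164  74  48  47  49]
 [105 107 112 144 176 138  79 100 155 183 173 131  74  49  48]
 [104 108 107 120 163 184 132  86 122 173 184 173 131  72  47]
 [108 109 108 110 136 190 190 133  93 134 172 183 174 128  58]]
```

{"op": "jog_arm", "data": {
  "rows": [
    {"xyz": [0.5, 0.05, 0], "delta_rot": [0, 0, 0], "fingers": 0.35},
    {"xyz": [1.0, 0.1, 0], "delta_rot": [0, 0, 0], "fingers": 0.35},
    {"xyz": [1.5, 0.15, 0], "delta_rot": [0, 0, 0], "fingers": 0.35},
    {"xyz": [2.0, 0.2, 0], "delta_rot": [0, 0, 0], "fingers": 0.35},
    {"xyz": [2.4, 0.25, 0], "delta_rot": [0, 0, 0], "fingers": 0.35}
  ]
}}

```text
clock: 4.33
tcp_pos: [0.5774, -0.0728, 0.0404]
orientation: [2.305, 2.135, 0.0]
contact_force: [0.1, -2.4, 0.6]
grip_width: 0.0554
```

```bash
python3 look.py pics/t5.png; python3 -c "
from mv import *
plan(-.120,0,.040)"
```

```text
t 4.33 tcp [ 0.5774 -0.0728  0.0404] along -0.1364 lat 0.0019 F [ 0.1 -2.4  0.6] Fal -2.4 Flat -0.3 Mz 0.03 w 0.0554
t 4.38 tcp [ 0.5776 -0.0717  0.0404] along -0.1353 lat 0.0018 F [-0.2  0.2 -0.5] Fal 0.1 Flat 0.3 Mz -0.08 w 0.0554
t 4.38 tcp [ 0.5776 -0.0717  0.0404] along -0.1353 lat 0.0018 F [-0.2  0.2 -0.5] Fal 0.1 Flat 0.3 Mz -0.08 w 0.0554
tool axes cols [[0.075, 0.997, 0.001], [0.997, -0.075, 0.001], [0.001, 0.001, -1.0]] joints [ 0.26  0.59 -0.32  1.9   0.28  0.69 -0.3 ]
target [ 0.58058491 -0.05663008  0.04      ] shift cm [1.53 0.18 0.05] rot deg [ 0.04 -0.05  0.18]
```

View pics/t5.png

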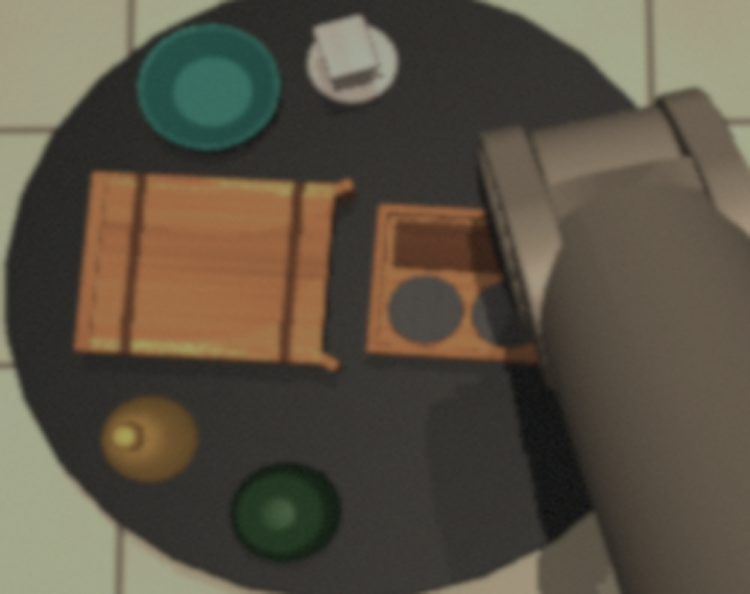

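{"op": "jog_arm", "data": {
  "rows": [
    {"xyz": [0.4, 0.04, 0], "delta_rot": [0, 0, 0], "fingers": 0.35},
    {"xyz": [0.8, 0.08, 0], "delta_rot": [0, 0, 0.2], "fingers": 0.35},
    {"xyz": [1.2, 0.12, 0], "delta_rot": [0, 0, 0.2], "fingers": 0.35},
    {"xyz": [1.5, 0.15, 0], "delta_rot": [0, 0, 0.2], "fingers": 0.35},
    {"xyz": [1.7, 0.18, 0], "delta_rot": [0, 0, 0.2], "fingers": 0.35}
  ]
}}

```text
clock: 4.8
tcp_pos: [0.5807, -0.0541, 0.0404]
orientation: [-2.306, -2.133, -0.002]
contact_force: [0.1, -1.6, 0.5]
grip_width: 0.0555
```

```bash
python3 look.py pics/t6.png; python3 -c "
from mv import *
plan(-.090,0,.040)"
```

```text
t 4.80 tcp [ 0.5807 -0.0541  0.0404] along -0.1175 lat 0.0001 F [ 0.1 -1.6  0.5] Fal -1.6 Flat -0.3 Mz -0.00 w 0.0555
t 4.85 tcp [ 0.5808 -0.0538  0.0404] along -0.1172 lat 0.0000 F [ 0.1 -0.3 -0.8] Fal -0.3 Flat -0.1 Mz 0.01 w 0.0552
t 4.85 tcp [ 0.5808 -0.0538  0.0404] along -0.1172 lat 0.0000 F [ 0.1 -0.3 -0.8] Fal -0.3 Flat -0.1 Mz 0.01 w 0.0552
tool axes cols [[0.078, 0.997, 0.001], [0.997, -0.078, 0.001], [0.001, 0.001, -1.0]] joints [ 0.23  0.59 -0.32  1.9   0.28  0.69 -0.33]
target [ 0.58293868 -0.02672256  0.04      ] shift cm [2.72 0.   0.04] rot deg [ 0.04 -0.08  0.03]
```

View pics/t6.png

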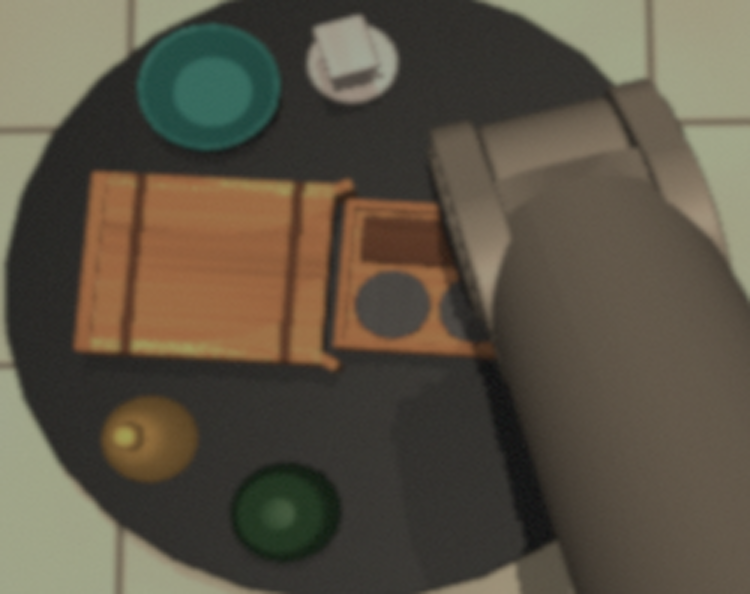

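{"op": "jog_arm", "data": {
  "rows": [
    {"xyz": [0.25, 0, 0], "delta_rot": [0, 0, 0], "fingers": 0.35},
    {"xyz": [0.5, 0, 0], "delta_rot": [0, 0, 0], "fingers": 0.35},
    {"xyz": [0.75, 0, 0], "delta_rot": [0, 0, 0], "fingers": 0.35},
    {"xyz": [1.0, 0, 0], "delta_rot": [0, 0, 0], "fingers": 0.35},
    {"xyz": [1.2, 0, 0], "delta_rot": [0, 0, 0], "fingers": 0.35}
  ]
}}

```text
clock: 5.27
tcp_pos: [0.581, -0.0463, 0.0404]
orientation: [2.309, 2.128, -0.005]
contact_force: [-2.7, -13.7, 3.9]
grip_width: 0.0557
```

```bash
python3 look.py pics/t7.png; python3 -c "
from mv import *
plan(-.090,0,.040)"
```

```text
t 5.27 tcp [ 0.581  -0.0463  0.0404] along -0.1097 lat 0.0004 F [ -2.7 -13.7   3.9] Fal -13.9 Flat 1.6 Mz -0.23 w 0.0557
t 5.32 tcp [ 0.581  -0.0462  0.0404] along -0.1096 lat 0.0004 F [ -2.  -10.8   2.5] Fal -10.9 Flat 1.2 Mz -0.20 w 0.0555
t 5.32 tcp [ 0.581  -0.0462  0.0404] along -0.1096 lat 0.0004 F [ -2.  -10.8   2.5] Fal -10.9 Flat 1.2 Mz -0.20 w 0.0555
tool axes cols [[0.082, 0.997, -0.001], [0.997, -0.082, -0.004], [-0.004, -0.001, -1.0]] joints [ 0.21  0.59 -0.32  1.9   0.28  0.69 -0.35]
target [ 0.58293868 -0.02672256  0.04      ] shift cm [1.96 0.04 0.04] rot deg [-0.04  0.22 -0.18]
```

View pics/t7.png

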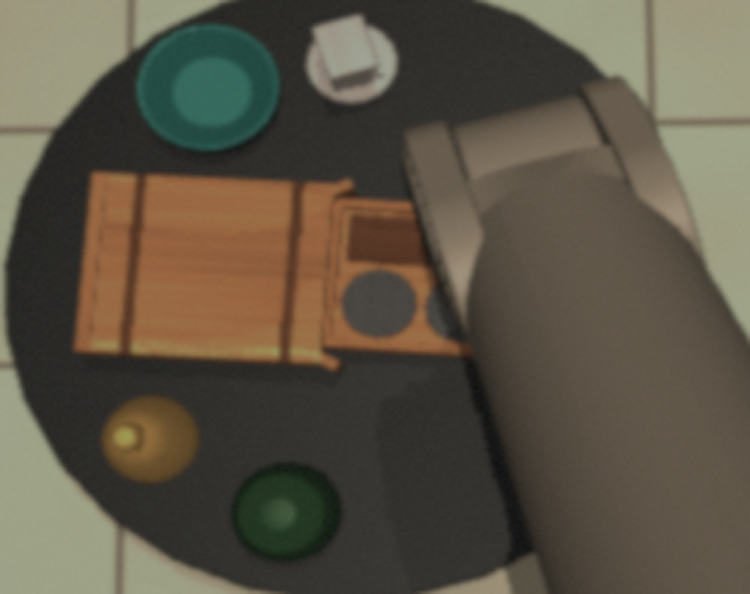

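{"op": "jog_arm", "data": {
  "rows": [
    {"xyz": [0.1, -0.1, 0], "delta_rot": [0, 0, 0], "fingers": 0.35},
    {"xyz": [0.2, -0.2, 0], "delta_rot": [0, 0, 0], "fingers": 0.35},
    {"xyz": [0.3, -0.2, 0], "delta_rot": [0, 0, 0], "fingers": 0.35},
    {"xyz": [0.4, -0.2, 0], "delta_rot": [0, 0, 0], "fingers": 0.35},
    {"xyz": [0.5, -0.2, 0], "delta_rot": [0, 0, 0], "fingers": 0.35}
  ]
}}

```text
clock: 5.73
tcp_pos: [0.579, -0.0453, 0.0405]
orientation: [2.311, 2.121, -0.011]
contact_force: [-0.8, -12.9, 2.3]
grip_width: 0.0555
```

```bash
python3 -c "
from mv import *
plan(-.090,0,.040)"
```

```text
t 5.73 tcp [ 0.579  -0.0453  0.0405] along -0.1088 lat 0.0024 F [ -0.8 -12.9   2.3] Fal -13.0 Flat -0.2 Mz -0.42 w 0.0555
tool axes cols [[0.086, 0.996, -0.002], [0.996, -0.086, -0.008], [-0.008, -0.001, -1.0]] joints [ 0.21  0.59 -0.31  1.91  0.28  0.69 -0.36]
target [ 0.58293868 -0.02672256  0.04      ] shift cm [1.88 0.23 0.03] rot deg [-0.07  0.48 -0.41]
```

```bash
python3 - <<'E'
from h import *
f=imaging.grab_frame("top");cv2.imwrite("pics/a.png",cv2.resize(f[200:300,170:310],None,fx=5.5,fy=5.5,interpolation=cv2.INTER_CUBIC))
f=imaging.grab_frame("scene");cv2.imwrite("pics/b.png",cv2.resize(f[130:280,280:480],None,fx=4,fy=4,interpolation=cv2.INTER_CUBIC))
f=imaging.grab_frame("wrist");cv2.imwrite("pics/c.png",f)
E
```

```text
(no output)
```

View pics/a.png

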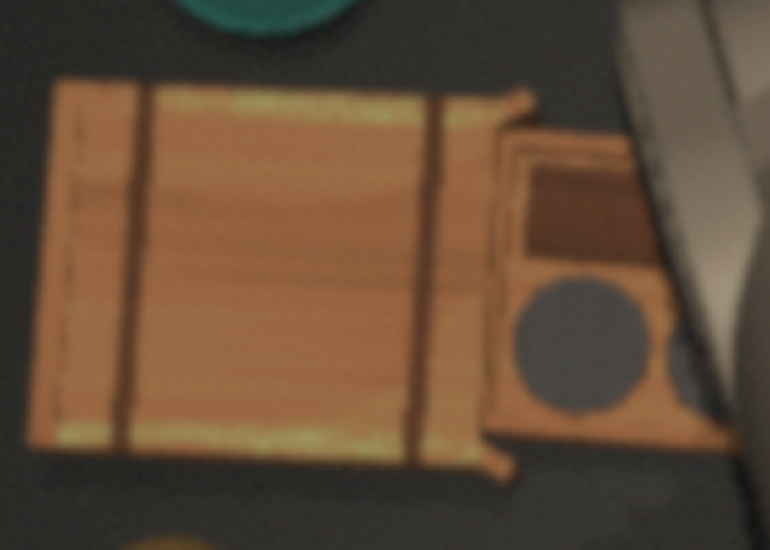

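View pics/b.png

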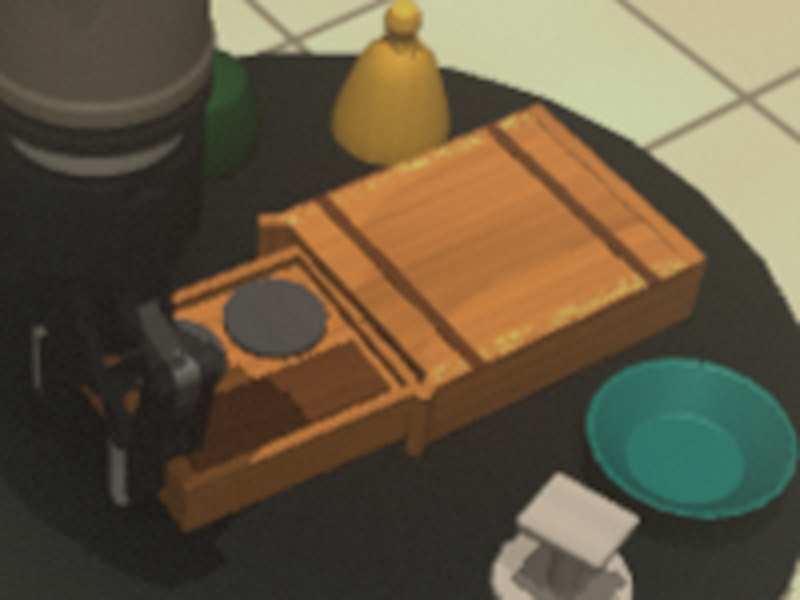

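View pics/c.png

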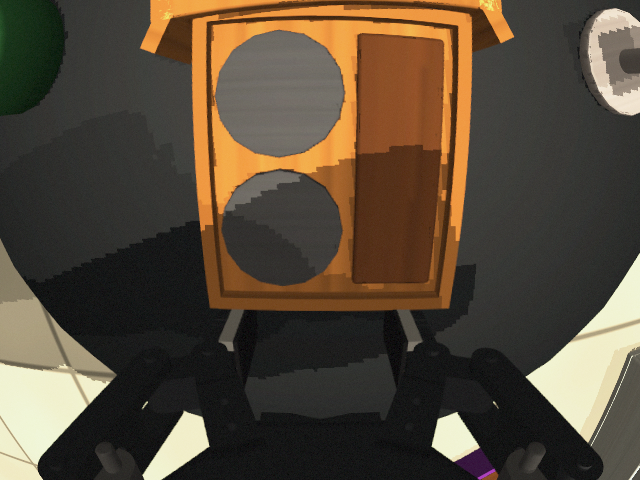

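```bash
cat > slope.py <<'E'
from h import *
def edge(f,c0,c1,r0,r1,sign):
    g=cv2.GaussianBlur(f[:,:,2].astype(np.float32),(0,0),0.8)
    P=[]
    for c in range(c0,c1+1):
        d=np.diff(g[r0:r1+1,c])*sign
        k=int(np.argmax(d))
        if 0<k<len(d)-1:
            den=d[k-1]-2*d[k]+d[k+1];off=.5*(d[k-1]-d[k+1])/den if den else 0
            P.append((c,r0+k+off+.5))
    P=np.array(P);v=cv2.fitLine(P.astype(np.float32),cv2.DIST_HUBER,0,.01,.01).ravel()
    return v
def head(v,z):
    W=onz("top",[v[2:4]-40*v[:2],v[2:4]+40*v[:2]],z);d=W[0]-W[1];d=d*np.sign(d[1])
    return np.degrees(np.arctan2(d[1],d[0])),W.mean(0)
if __name__=="__main__":
    a=cv2.imread("pics/top0.png");b=imaging.grab_frame("top");cv2.imwrite("pics/topn.png",b)
    for n,f in(("start",a),("now",b)):
        for q,arg,z in(("sl R",(186,255,205,222,1),.069),("sl L",(182,250,276,292,-1),.069)):
            v=edge(f,*arg);h,p=head(v,z);print(n,q,"slope %.4f"%(v[1]/v[0]),"heading %.2f"%h,p)
    for q,arg,z in(("tr R",(299,357,224,238,1),.060),("tr L",(299,357,280,295,-1),.060)):
        v=edge(a,*arg);h,p=head(v,z);print("start",q,"%.4f"%(v[1]/v[0]),"heading %.2f"%h,p)
    for q,arg,z in(("tr R",(264,283,218,228,1),.060),("tr L",(264,298,275,285,-1),.060)):
        v=edge(b,*arg);h,p=head(v,z);print("now",q,"%.4f"%(v[1]/v[0]),"heading %.2f"%h,p)
E
python3 slope.py
```

```text
start sl R slope 0.0569 heading 85.95 [0.65441364 0.14724751 0.069     ]
start sl L slope 0.0587 heading 85.99 [0.53974619 0.14570492 0.069     ]
now sl R slope 0.0304 heading 87.48 [0.65176551 0.13949661 0.069     ]
now sl L slope 0.0306 heading 87.59 [0.53770185 0.14717444 0.069     ]
start tr R 0.0243 heading 87.85 [ 0.62580805 -0.05361741  0.06      ]
start tr L 0.0256 heading 87.87 [ 0.5308507  -0.04291042  0.06      ]
now tr R 0.0760 heading 84.85 [0.63970796 0.05096967 0.06      ]
now tr L 0.0781 heading 84.87 [0.54296734 0.03979901 0.06      ]
```

```bash
sed -i 's/85\.5/87.53/; s/\.590,\.063/.5912,.063/' mv.py; python3 -c "
from mv import *
plan(-.113,-0.001,.040)"
```

```text
t 5.93 tcp [ 0.5792 -0.0448  0.0405] along -0.1082 lat 0.0074 F [  0.5 -10.6   2.2] Fal -10.6 Flat -0.9 Mz -0.31 w 0.0552
tool axes cols [[0.085, 0.996, -0.002], [0.996, -0.085, -0.008], [-0.008, -0.001, -1.0]] joints [ 0.21  0.59 -0.31  1.91  0.28  0.69 -0.36]
target [ 0.58732919 -0.04993811  0.04      ] shift cm [-0.45  0.86  0.05] rot deg [-0.07  0.44 -2.42]
```

{"op": "jog_arm", "data": {
  "rows": [
    {"xyz": [-0.6, 0, 0], "delta_rot": [0, 0, 0], "fingers": 0.35},
    {"xyz": [-0.6, 0.4, 0], "delta_rot": [0, 0.4, -1.4], "fingers": 0.35},
    {"xyz": [-0.6, 0.8, 0], "delta_rot": [0, 0.4, -2.6], "fingers": 0.35},
    {"xyz": [-0.6, 0.8, 0], "delta_rot": [0, 0.4, -2.6], "fingers": 0.35},
    {"xyz": [-0.5, 0.8, 0], "delta_rot": [0, 0.4, -2.6], "fingers": 0.35}
  ]
}}

```text
clock: 6.35
tcp_pos: [0.587, -0.0496, 0.0405]
orientation: [-2.265, -2.176, 0.001]
contact_force: [0.2, 0.2, 0.0]
grip_width: 0.0552
```

```bash
python3 -c "
from mv import *
plan(-.113,-0.001,.040)"; python3 slope.py|grep now
```

```text
t 6.35 tcp [ 0.587  -0.0496  0.0405] along -0.1127 lat -0.0006 F [0.2 0.2 0. ] Fal 0.2 Flat -0.1 Mz 0.00 w 0.0552
tool axes cols [[0.04, 0.999, -0.001], [0.999, -0.04, 0.0], [0.0, -0.001, -1.0]] joints [ 0.23  0.6  -0.33  1.88  0.29  0.7  -0.31]
target [ 0.58732919 -0.04993811  0.04      ] shift cm [-0.03  0.04  0.05] rot deg [-0.05 -0.02  0.19]
now sl R slope 0.0282 heading 87.61 [0.65146851 0.13658396 0.069     ]
now sl L slope 0.0294 heading 87.66 [0.53751113 0.14515116 0.069     ]
now tr R 0.0733 heading 85.01 [0.63955884 0.05045209 0.06      ]
now tr L 0.0780 heading 84.88 [0.54236028 0.0342047  0.06      ]
```

Push gently with the turned tool.

{"op": "jog_arm", "data": {
  "rows": [
    {"xyz": [0.2, 0, 0], "delta_rot": [0, 0, 0], "fingers": 0.35},
    {"xyz": [0.4, 0, 0], "delta_rot": [0, 0, 0], "fingers": 0.35},
    {"xyz": [0.55, 0, 0], "delta_rot": [0, 0, 0], "fingers": 0.35},
    {"xyz": [0.7, 0, 0], "delta_rot": [0, 0, 0], "fingers": 0.35},
    {"xyz": [0.8, 0, 0], "delta_rot": [0, 0, 0], "fingers": 0.35}
  ]
}}

```text
clock: 6.82
tcp_pos: [0.5865, -0.0458, 0.0404]
orientation: [2.268, 2.171, -0.008]
contact_force: [-0.3, -10.4, 1.1]
grip_width: 0.0553
```

```bash
python3 -c "
from mv import *
plan(-.10,-0.001,.040)"; python3 slope.py|grep now
```

```text
t 6.82 tcp [ 0.5865 -0.0458  0.0404] along -0.1089 lat -0.0000 F [ -0.3 -10.4   1.1] Fal -10.4 Flat -0.1 Mz -0.31 w 0.0553
tool axes cols [[0.044, 0.999, -0.002], [0.999, -0.044, -0.005], [-0.005, -0.002, -1.0]] joints [ 0.22  0.6  -0.32  1.89  0.29  0.7  -0.32]
target [ 0.58788944 -0.03695019  0.04      ] shift cm [0.89 0.1  0.04] rot deg [-0.13  0.28 -0.03]
now sl R slope 0.0098 heading 88.68 [0.64987526 0.11928658 0.069     ]
now sl L slope 0.0134 heading 88.57 [0.53615029 0.14192538 0.069     ]
now tr R 0.0738 heading 84.98 [0.63921994 0.0483892  0.06      ]
now tr L 0.0759 heading 85.00 [0.54237223 0.03657701 0.06      ]
```

{"op": "jog_arm", "data": {
  "rows": [
    {"xyz": [-1, 0, 0], "delta_rot": [0, 0, 0], "fingers": 0.35},
    {"xyz": [-1.2, 0, -3], "delta_rot": [0, 0, 0], "fingers": 0.6},
    {"xyz": [-1, -2, -5.5], "delta_rot": [0, 0, 0], "fingers": 1},
    {"xyz": [0.5, -5, -5.5], "delta_rot": [0, 0, 0], "fingers": 1},
    {"xyz": [2.2, -8.2, -5.5], "delta_rot": [0, 0, 0], "fingers": 1}
  ]
}}

```text
clock: 7.28
tcp_pos: [0.5068, -0.0202, 0.097]
orientation: [2.269, 2.166, -0.002]
contact_force: [0.1, 0.9, 0.8]
grip_width: 0.0074
```

```bash
cat >> mv.py <<'E'
def to(x,y,z,hd):
    global A
    o,Rm=st();a=np.radians(hd);yax=np.array([np.sin(a),-np.cos(a),0]);zt=np.array([0,0,-1.]);T=np.c_[np.cross(yax,zt),yax,zt]
    print("hd %.2f"%np.degrees(np.arctan2(Rm[1,0],Rm[0,0])),"shift cm",np.round(Rm.T@(np.array([x,y,z])-o["tcp_pos"])*100,2),"rot deg",np.round(np.degrees(R.from_matrix(Rm.T@T).as_rotvec()),2))
E
python3 -c "
from mv import *
to(.507,-.02,.04,86)"; python3 slope.py|grep now
```

```text
t 7.28 tcp [ 0.5068 -0.0202  0.097 ] along -0.0867 lat 0.0807 F [0.1 0.9 0.8] Fal 0.9 Flat -0.0 Mz 0.02 w 0.0074
hd 87.36 shift cm [0.04 0.01 5.7 ] rot deg [0.13 0.24 1.36]
now sl R slope -0.0007 heading 89.29 [0.64929984 0.14115529 0.069     ]
now sl L slope -0.0010 heading 89.40 [0.53499349 0.15468963 0.069     ]
now tr R 0.0708 heading 85.15 [0.63953371 0.05406158 0.06      ]
now tr L -0.1161 heading 95.97 [0.54121742 0.02696278 0.06      ]
```

{"op": "jog_arm", "data": {
  "rows": [
    {"xyz": [0, 0, 1.5], "delta_rot": [0, 0, 1], "fingers": 1},
    {"xyz": [0, 0, 3], "delta_rot": [0, 0, 1.4], "fingers": 1},
    {"xyz": [0, 0, 4.5], "delta_rot": [0, 0, 1.4], "fingers": 1},
    {"xyz": [0, 0, 5.3], "delta_rot": [0, 0, 1.4], "fingers": 1},
    {"xyz": [0, 0, 5.4], "delta_rot": [0, 0, 1.4], "fingers": 1}
  ]
}}

```text
clock: 7.75
tcp_pos: [0.496, -0.0157, 0.0398]
orientation: [-2.287, -2.146, 0.016]
contact_force: [-0.2, 0.8, 0.6]
grip_width: 0.0002
```

```bash
python3 -c "
from mv import *
to(.527,-.02,.043,86)
cv2.imwrite('pics/w8.png',imaging.grab_frame('wrist'))"; python3 look.py pics/t8.png
```

```text
t 7.75 tcp [ 0.496  -0.0157  0.0398] along -0.0828 lat 0.0917 F [-0.2  0.8  0.6] Fal 0.8 Flat 0.3 Mz 0.06 w 0.0002
hd 86.35 shift cm [-0.23  3.11 -0.36] rot deg [-0.62  0.24  0.35]
t 7.80 tcp [ 0.4966 -0.0158  0.0404] along -0.0828 lat 0.0911 F [-0.   0.2  0.6] Fal 0.2 Flat 0.0 Mz -0.00 w -0.0002
t 7.85 tcp [ 0.4972 -0.0157  0.0411] along -0.0827 lat 0.0905 F [-0.8  0.7  0.4] Fal 0.7 Flat 0.8 Mz -0.04 w -0.0005
```

View pics/t8.png

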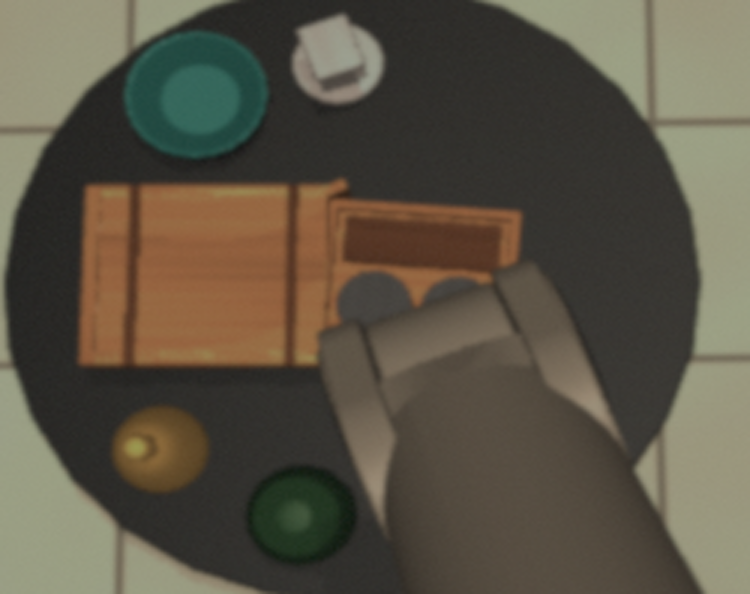

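View pics/w8.png

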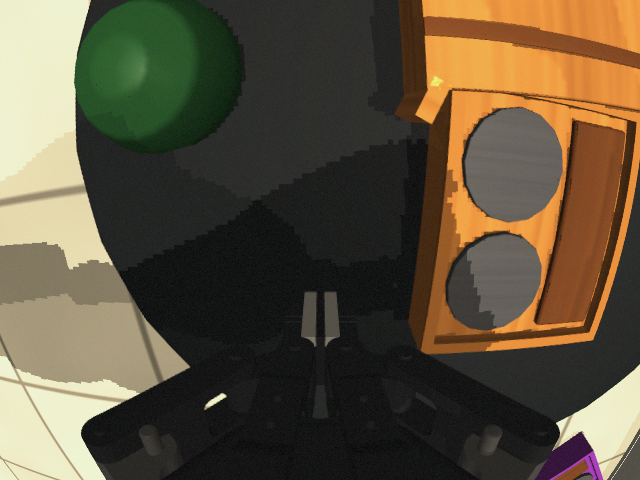

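{"op": "jog_arm", "data": {
  "rows": [
    {"xyz": [-0.3, 0.6, 0], "delta_rot": [0, 0, 0.3], "fingers": 1},
    {"xyz": [-0.3, 1.2, 0], "delta_rot": [0, 0, 0.3], "fingers": 1},
    {"xyz": [-0.3, 1.8, 0], "delta_rot": [0, 0, 0.3], "fingers": 1},
    {"xyz": [-0.3, 2.3, 0], "delta_rot": [0, 0, 0.3], "fingers": 1},
    {"xyz": [-0.3, 2.7, 0], "delta_rot": [0, 0, 0.3], "fingers": 1}
  ]
}}

```text
clock: 8.27
tcp_pos: [0.5245, -0.0208, 0.0411]
orientation: [-2.295, -2.14, 0.015]
contact_force: [-7.0, -0.2, 6.0]
grip_width: 0.0
```

```bash
python3 -c "
from mv import *
to(.527,-.02,.041,86)
cv2.imwrite('pics/w9.png',imaging.grab_frame('wrist'))"; python3 look.py pics/t9.png;python3 slope.py|grep now
```

```text
t 8.27 tcp [ 0.5245 -0.0208  0.0411] along -0.0866 lat 0.0631 F [-7.  -0.2  6. ] Fal -0.5 Flat 7.0 Mz -0.02 w 0.0000
hd 86.01 shift cm [0.09 0.25 0.01] rot deg [-0.52  0.25  0.01]
t 8.32 tcp [ 0.5246 -0.0208  0.041 ] along -0.0866 lat 0.0629 F [ 0.1 -0.1 -0.8] Fal -0.1 Flat -0.1 Mz -0.04 w -0.0001
t 8.37 tcp [ 0.5245 -0.0205  0.0409] along -0.0863 lat 0.0630 F [ 0.6 -0.4 -0.5] Fal -0.3 Flat -0.7 Mz -0.03 w -0.0002
now sl R slope -0.0075 heading 89.69 [0.64869606 0.13584309 0.069     ]
now sl L slope -0.0052 heading 89.64 [0.53433924 0.13028387 0.069     ]
now tr R 0.0616 heading 85.69 [0.63942152 0.04992861 0.06      ]
now tr L -0.0141 heading 90.14 [0.53997919 0.02584762 0.06      ]
```

View pics/t9.png

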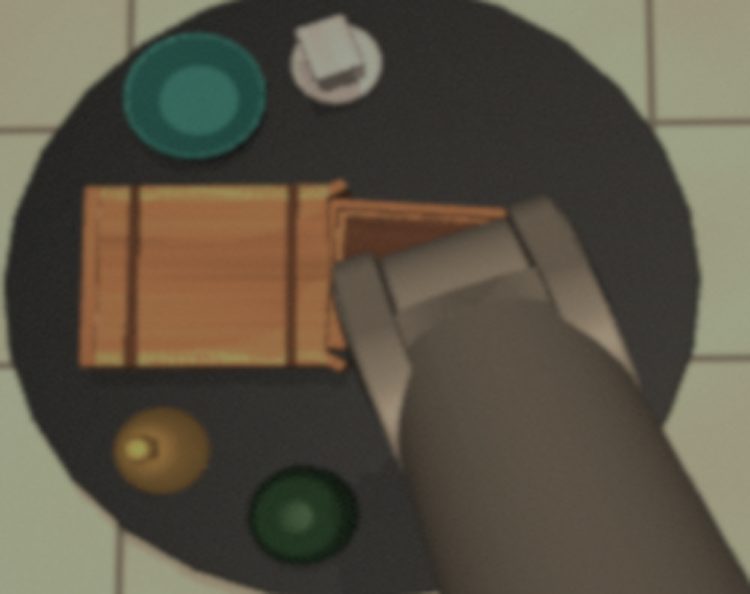

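View pics/w9.png

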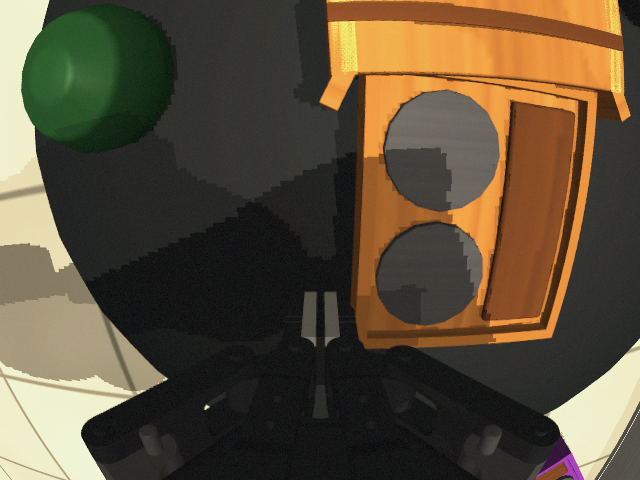

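{"op": "jog_arm", "data": {
  "rows": [
    {"xyz": [0, 0.15, 0], "delta_rot": [0, 0, 0], "fingers": 1},
    {"xyz": [0, 0.3, 0], "delta_rot": [0, 0, 0], "fingers": 1},
    {"xyz": [0, 0.45, 0], "delta_rot": [0, 0, 0], "fingers": 1},
    {"xyz": [0, 0.6, 0], "delta_rot": [0, 0, 0], "fingers": 1},
    {"xyz": [0, 0.6, 0], "delta_rot": [0, 0, 0], "fingers": 1}
  ]
}}

```text
clock: 8.83
tcp_pos: [0.5291, -0.0219, 0.0404]
orientation: [-2.295, -2.139, 0.017]
contact_force: [-2.6, -2.6, 0.2]
grip_width: -0.0001
```

```bash
python3 -c "
from mv import *
to(.527,-.02,.041,86)
cv2.imwrite('pics/w10.png',imaging.grab_frame('wrist'))"; python3 look.py pics/t10.png;python3 slope.py|grep now
```

```text
t 8.83 tcp [ 0.5291 -0.0219  0.0404] along -0.0875 lat 0.0584 F [-2.6 -2.6  0.2] Fal -2.7 Flat 2.5 Mz 0.00 w -0.0001
hd 85.99 shift cm [ 0.18 -0.22 -0.06] rot deg [-0.61  0.3  -0.01]
t 8.88 tcp [ 0.5291 -0.0218  0.0403] along -0.0874 lat 0.0584 F [-2.8 -3.   0.5] Fal -3.1 Flat 2.6 Mz 0.06 w -0.0002
t 8.93 tcp [ 0.5291 -0.0217  0.0403] along -0.0873 lat 0.0584 F [-3.7 -3.3 -0.5] Fal -3.4 Flat 3.6 Mz -0.04 w 0.0002
now sl R slope -0.0542 heading 92.40 [0.64579456 0.12860087 0.069     ]
now sl L slope -0.0539 heading 92.42 [0.53078677 0.14500721 0.069     ]
now tr R 0.0200 heading 88.09 [0.64022933 0.04835309 0.06      ]
now tr L 0.1329 heading 81.78 [0.54233308 0.04424293 0.06      ]
```

View pics/w10.png

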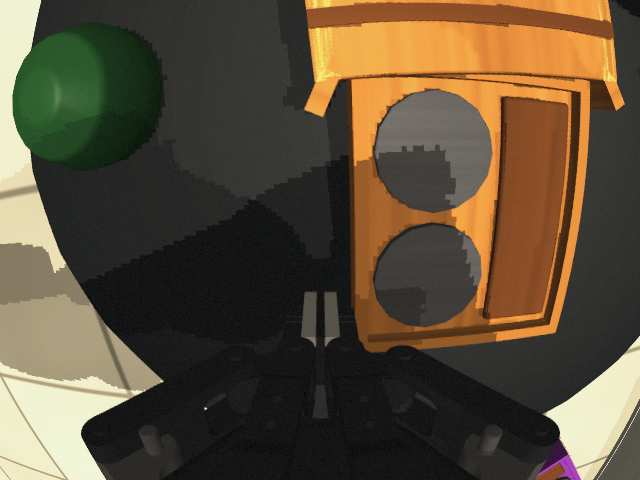

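{"op": "jog_arm", "data": {
  "rows": [
    {"xyz": [0, -0.8, 0], "delta_rot": [0, 0, 0], "fingers": 1},
    {"xyz": [0, -1, -3.5], "delta_rot": [0, 0, 0], "fingers": 1},
    {"xyz": [0, -0.5, -6.5], "delta_rot": [0, 0, -2], "fingers": 1},
    {"xyz": [1.7, 3, -6.5], "delta_rot": [0, 0, -4], "fingers": 1},
    {"xyz": [3.4, 6.5, -6.5], "delta_rot": [0, 0, -4], "fingers": 1}
  ]
}}

```text
clock: 9.4
tcp_pos: [0.5992, 0.0079, 0.1077]
orientation: [-2.221, -2.221, 0.01]
contact_force: [1.6, 0.6, 0.4]
grip_width: 0.0001
```

```bash
python3 -c "
from mv import *
to(.675,.043,.10,90)"
```

```text
t 9.40 tcp [0.5992 0.0079 0.1077] along -0.0547 lat -0.0104 F [1.6 0.6 0.4] Fal 0.7 Flat -1.5 Mz 0.00 w 0.0001
hd 90.00 shift cm [3.52 7.58 0.72] rot deg [-0.25  0.25  0.  ]
```

{"op": "jog_arm", "data": {
  "rows": [
    {"xyz": [1.7, 3.7, 0], "delta_rot": [0, 0, 0], "fingers": 1},
    {"xyz": [3.5, 7.6, 0], "delta_rot": [0, 0, 0], "fingers": 1},
    {"xyz": [3.5, 7.6, 2.5], "delta_rot": [0, 0, 0], "fingers": 1},
    {"xyz": [3.5, 7.6, 5], "delta_rot": [0, 0, 0], "fingers": 1},
    {"xyz": [3.5, 7.6, 6.6], "delta_rot": [0, 0, 0], "fingers": 1}
  ]
}}

```text
clock: 9.82
tcp_pos: [0.6751, 0.0444, 0.0393]
orientation: [-2.219, -2.223, 0.007]
contact_force: [0.0, -0.9, -0.4]
grip_width: 0.0002
```

```bash
python3 -c "
from mv import *
cv2.imwrite('pics/w11.png',imaging.grab_frame('wrist'));to(.651,.043,.041,90)"; python3 look.py pics/t11.png;python3 slope.py|grep now
```

```text
t 9.87 tcp [0.6727 0.0436 0.0362] along -0.0159 lat -0.0823 F [-2.1 -0.6 -2.6] Fal -0.7 Flat 2.0 Mz -0.04 w 0.0003
hd 90.09 shift cm [-0.06 -2.17 -0.46] rot deg [-0.52  0.2   0.09]
t 9.87 tcp [0.6727 0.0436 0.0362] along -0.0159 lat -0.0823 F [-2.1 -0.6 -2.6] Fal -0.7 Flat 2.0 Mz -0.04 w 0.0003
t 9.92 tcp [0.6729 0.0434 0.0381] along -0.0161 lat -0.0825 F [-1.2 -0.2 -0.4] Fal -0.2 Flat 1.2 Mz -0.00 w -0.0001
now sl R slope -0.0746 heading 93.58 [0.64601784 0.13098171 0.069     ]
now sl L slope -0.0542 heading 92.44 [0.53070751 0.14702385 0.069     ]
now tr R -0.2048 heading 101.02 [0.64326371 0.05233202 0.06      ]
now tr L -0.1946 heading 100.37 [0.54224817 0.03877731 0.06      ]
```

View pics/w11.png

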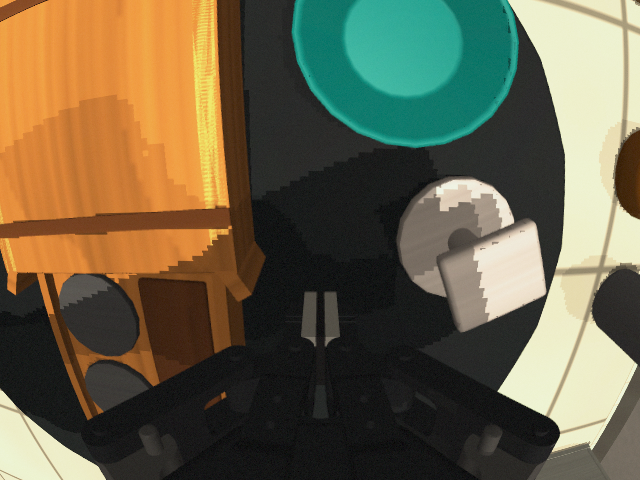

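View pics/t11.png

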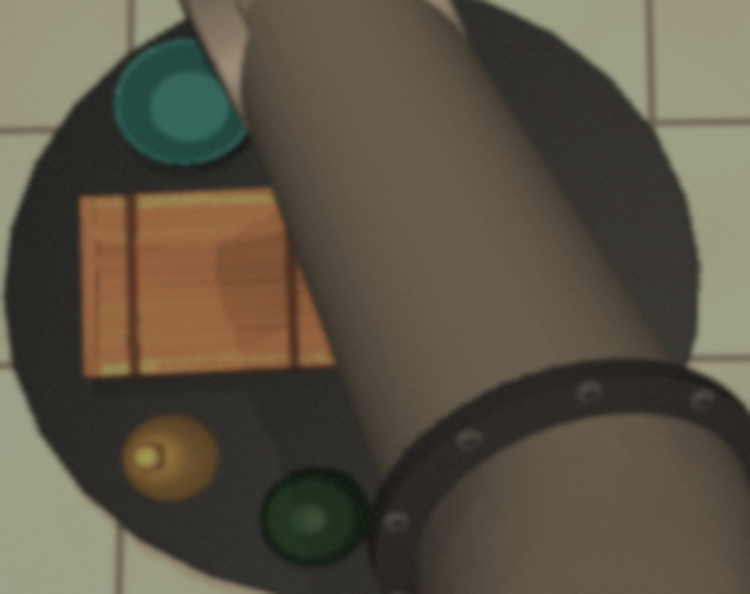

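{"op": "jog_arm", "data": {
  "rows": [
    {"xyz": [0, -0.7, -0.3], "delta_rot": [0, 0, 0], "fingers": 1},
    {"xyz": [0, -1.3, -0.3], "delta_rot": [0, 0, 0], "fingers": 1},
    {"xyz": [0, -1.7, -0.3], "delta_rot": [0, 0, 0], "fingers": 1},
    {"xyz": [0, -2.0, -0.3], "delta_rot": [0, 0, 0], "fingers": 1},
    {"xyz": [0, -2.2, -0.3], "delta_rot": [0, 0, 0], "fingers": 1}
  ]
}}

```text
clock: 10.38
tcp_pos: [0.6524, 0.0433, 0.0445]
orientation: [-2.22, -2.222, 0.008]
contact_force: [2.2, -0.5, 1.9]
grip_width: 0.0001
```

```bash
python3 -c "
from mv import *
cv2.imwrite('pics/w12.png',imaging.grab_frame('wrist'));to(.651,.043,.041,90)
cv2.imwrite('pics/s12.png',cv2.resize(imaging.grab_frame('scene')[100:300,220:480],None,fx=3,fy=3,interpolation=cv2.INTER_CUBIC))"
```

```text
t 10.43 tcp [0.6525 0.0433 0.0444] along -0.0170 lat -0.0621 F [0.2 0.8 0.6] Fal 0.8 Flat -0.1 Mz 0.04 w -0.0002
hd 90.05 shift cm [-0.03 -0.15  0.34] rot deg [-0.22  0.2   0.05]
```

View pics/w12.png

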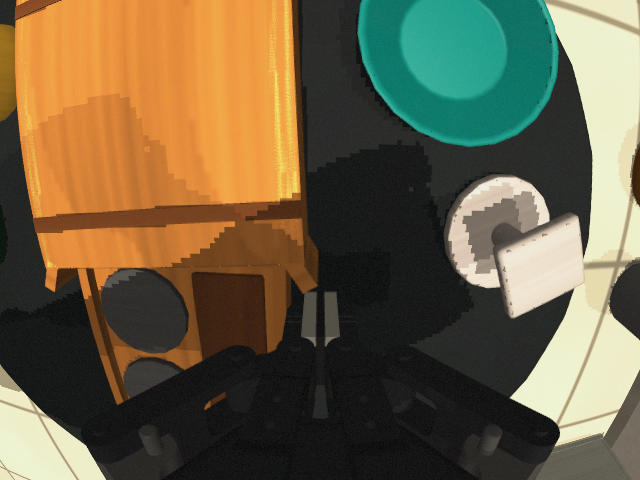

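View pics/s12.png

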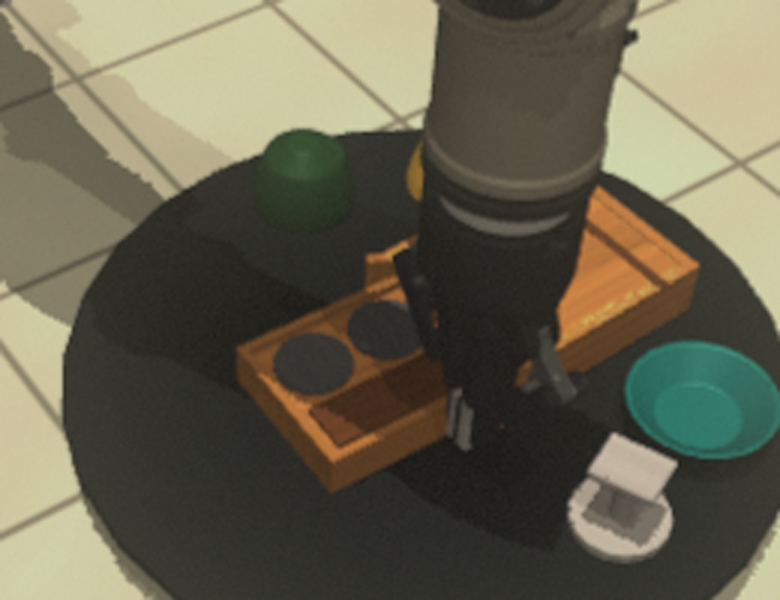

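{"op": "jog_arm", "data": {
  "rows": [
    {"xyz": [0, -0.1, 0.2], "delta_rot": [0, 0, 0], "fingers": 1},
    {"xyz": [0, -0.2, 0.2], "delta_rot": [0, 0, 0], "fingers": 1},
    {"xyz": [0, -0.3, 0.2], "delta_rot": [0, 0, 0], "fingers": 1},
    {"xyz": [0, -0.3, 0.2], "delta_rot": [0, 0, 0], "fingers": 1},
    {"xyz": [0, -0.3, 0.2], "delta_rot": [0, 0, 0], "fingers": 1}
  ]
}}

```text
clock: 10.9
tcp_pos: [0.6501, 0.0435, 0.0424]
orientation: [-2.22, -2.222, 0.007]
contact_force: [3.1, 0.5, 3.2]
grip_width: -0.0003
```

{"op": "jog_arm", "data": {
  "rows": [
    {"xyz": [0, 1, 0], "delta_rot": [0, 0, 0], "fingers": 1},
    {"xyz": [-0.3, 1.2, -3.3], "delta_rot": [0, 0, 0], "fingers": 1},
    {"xyz": [-2.5, 0.5, -6.3], "delta_rot": [0, 0, 0], "fingers": 1},
    {"xyz": [-5.5, -2, -6.5], "delta_rot": [0, 0, 0], "fingers": 1},
    {"xyz": [-8.7, -4, -6.5], "delta_rot": [0, 0, 0], "fingers": 1}
  ]
}}

```text
clock: 11.32
tcp_pos: [0.6101, -0.0425, 0.1094]
orientation: [2.217, 2.225, -0.005]
contact_force: [0.1, -1.0, -0.9]
grip_width: 0.0002
```

```bash
python3 -c "
from mv import *
to(.651,.043,.041,90)"; python3 look.py pics/t13.png;python3 slope.py|grep now
```

```text
t 11.32 tcp [ 0.6101 -0.0425  0.1094] along -0.1046 lat -0.0234 F [ 0.1 -1.  -0.9] Fal -1.0 Flat -0.1 Mz -0.00 w 0.0002
hd 90.21 shift cm [8.55 4.13 6.81] rot deg [-0.11  0.15  0.21]
t 11.32 tcp [ 0.6101 -0.0425  0.1094] along -0.1046 lat -0.0234 F [ 0.1 -1.  -0.9] Fal -1.0 Flat -0.1 Mz -0.00 w 0.0002
t 11.37 tcp [ 0.6044 -0.0535  0.1073] along -0.1158 lat -0.0182 F [-6.  -6.3 -2.5] Fal -6.6 Flat 5.7 Mz 0.02 w -0.0002
now sl R slope -0.0551 heading 92.45 [0.64638517 0.11425613 0.069     ]
now sl L slope -0.0542 heading 92.44 [0.53035638 0.15458662 0.069     ]
now tr R -0.0013 heading 89.33 [0.63739442 0.05074706 0.06      ]
now tr L -0.0025 heading 89.48 [0.54198369 0.03110231 0.06      ]
```

View pics/t13.png

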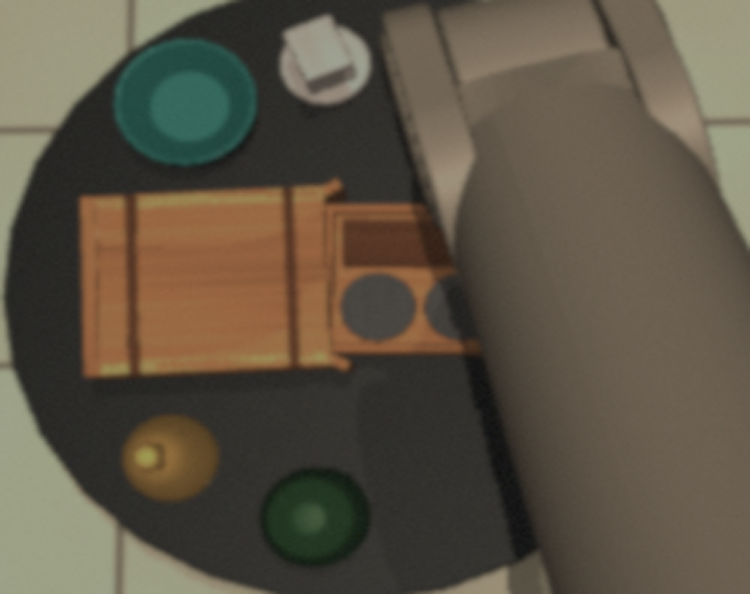

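{"op": "jog_arm", "data": {
  "rows": [
    {"xyz": [1, -3, 0], "delta_rot": [0, 0, 0], "fingers": 1},
    {"xyz": [2, -6, 0], "delta_rot": [0, 0, 0], "fingers": 1},
    {"xyz": [3.2, -9.4, 0], "delta_rot": [0, 0, 0], "fingers": 1},
    {"xyz": [3.2, -9.4, 2], "delta_rot": [0, 0, 0], "fingers": 1},
    {"xyz": [3.2, -9.4, 4], "delta_rot": [0, 0, 0], "fingers": 1}
  ]
}}

```text
clock: 11.83
tcp_pos: [0.5093, -0.0187, 0.0676]
orientation: [-2.228, -2.214, 0.022]
contact_force: [0.7, -1.4, 0.4]
grip_width: -0.0001
```

```bash
python3 -c "
from mv import *
to(.5315,-.02,.041,90)"
```

```text
t 11.83 tcp [ 0.5093 -0.0187  0.0676] along -0.0851 lat 0.0783 F [ 0.7 -1.4  0.4] Fal -1.3 Flat -0.8 Mz 0.07 w -0.0001
hd 89.64 shift cm [-0.09  2.25  2.63] rot deg [-0.61  0.54 -0.36]
```

{"op": "jog_arm", "data": {
  "rows": [
    {"xyz": [0, -0.1, 1.5], "delta_rot": [0, 0, 0], "fingers": 1},
    {"xyz": [0, 0, 2.4], "delta_rot": [0, 0, 0], "fingers": 1},
    {"xyz": [0, 0.8, 2.5], "delta_rot": [0, 0, 0], "fingers": 1},
    {"xyz": [0, 1.4, 2.5], "delta_rot": [0, 0, 0], "fingers": 1},
    {"xyz": [0, 1.7, 2.5], "delta_rot": [0, 0, 0], "fingers": 1}
  ]
}}

```text
clock: 12.25
tcp_pos: [0.5281, -0.0189, 0.043]
orientation: [2.229, 2.214, -0.02]
contact_force: [-0.3, -0.4, -0.3]
grip_width: -0.0002
```

```bash
python3 -c "
from mv import *
to(.5315,-.02,.041,90)"
```

```text
t 12.25 tcp [ 0.5281 -0.0189  0.043 ] along -0.0845 lat 0.0595 F [-0.3 -0.4 -0.3] Fal -0.4 Flat 0.3 Mz 0.01 w -0.0002
hd 89.63 shift cm [-0.11  0.34  0.2 ] rot deg [-0.51  0.52 -0.37]
```

{"op": "jog_arm", "data": {
  "rows": [
    {"xyz": [0, 0.1, 0], "delta_rot": [0, 0, 0], "fingers": 1},
    {"xyz": [0, 0.2, 0], "delta_rot": [0, 0, 0], "fingers": 1},
    {"xyz": [0, 0.3, 0], "delta_rot": [0, 0, 0], "fingers": 1},
    {"xyz": [0, 0.4, 0], "delta_rot": [0, 0, 0], "fingers": 1},
    {"xyz": [0, 0.4, 0], "delta_rot": [0, 0, 0], "fingers": 1}
  ]
}}

```text
clock: 12.67
tcp_pos: [0.5318, -0.0192, 0.0431]
orientation: [-2.229, -2.214, 0.021]
contact_force: [-2.2, -1.1, 1.3]
grip_width: -0.0003
```

```bash
python3 -c "
from mv import *
to(.5315,-.02,.041,90)"; python3 slope.py|grep now; python3 look.py pics/t14.png
```

```text
t 12.67 tcp [ 0.5318 -0.0192  0.0431] along -0.0846 lat 0.0558 F [-2.2 -1.1  1.3] Fal -1.2 Flat 2.2 Mz -0.05 w -0.0003
hd 89.61 shift cm [-0.08 -0.03  0.21] rot deg [-0.54  0.54 -0.39]
now sl R slope -0.0545 heading 92.42 [0.64577967 0.12860047 0.069     ]
now sl L slope -0.0539 heading 92.42 [0.53126194 0.1335799  0.069     ]
now tr R -0.0327 heading 91.15 [0.6392848  0.05072543 0.06      ]
now tr L 0.1427 heading 81.23 [0.54043068 0.03696158 0.06      ]
t 12.72 tcp [ 0.5318 -0.0191  0.0431] along -0.0846 lat 0.0558 F [-2.5 -1.   1.5] Fal -1.1 Flat 2.5 Mz -0.02 w 0.0003
t 12.77 tcp [ 0.5318 -0.0191  0.043 ] along -0.0846 lat 0.0558 F [-2.1 -0.3  3.1] Fal -0.4 Flat 2.1 Mz -0.04 w -0.0001
```

View pics/t14.png

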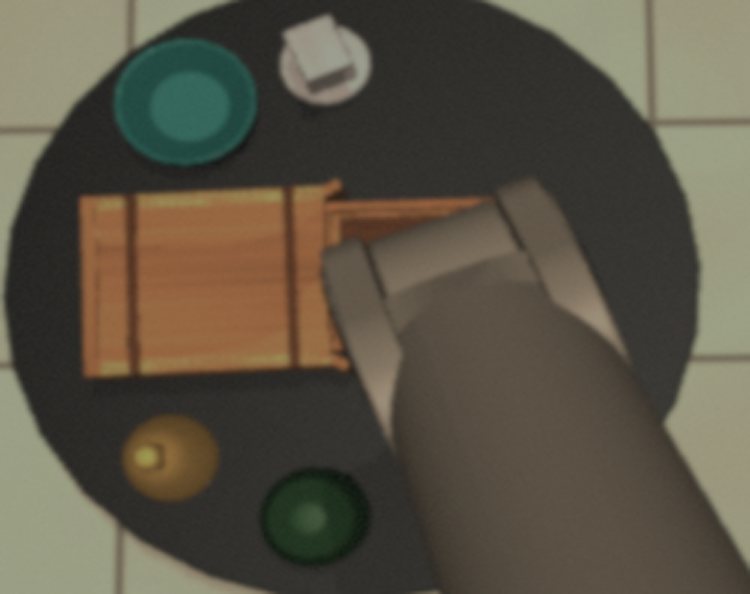

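{"op": "jog_arm", "data": {
  "rows": [
    {"xyz": [0, 0.1, 0], "delta_rot": [0, 0, 0], "fingers": 1},
    {"xyz": [0, 0.15, 0], "delta_rot": [0, 0, 0], "fingers": 1},
    {"xyz": [0, 0.2, 0], "delta_rot": [0, 0, 0], "fingers": 1},
    {"xyz": [0, 0.22, 0], "delta_rot": [0, 0, 0], "fingers": 1},
    {"xyz": [0, 0.22, 0], "delta_rot": [0, 0, 0], "fingers": 1}
  ]
}}

```text
clock: 13.18
tcp_pos: [0.5341, -0.0193, 0.043]
orientation: [2.229, 2.214, -0.021]
contact_force: [-2.2, -1.5, 0.5]
grip_width: 0.0001
```

```bash
python3 -c "
from mv import *
to(.5315,-.02,.041,92.4)"; python3 slope.py|grep now
```

```text
t 13.18 tcp [ 0.5341 -0.0193  0.043 ] along -0.0846 lat 0.0535 F [-2.2 -1.5  0.5] Fal -1.6 Flat 2.1 Mz 0.01 w 0.0001
hd 89.61 shift cm [-0.07 -0.25  0.2 ] rot deg [-0.54  0.53 -2.79]
now sl R slope -0.0549 heading 92.44 [0.64577552 0.12860019 0.069     ]
now sl L slope -0.0537 heading 92.41 [0.53134127 0.13173165 0.069     ]
now tr R -0.0482 heading 92.05 [0.64059314 0.04830702 0.06      ]
now tr L 0.0581 heading 86.01 [0.54267651 0.02791829 0.06      ]
```

```bash
sed -i 's/87\.53/92.42/; s/\.5912,\.063/.5914,.063/' mv.py; python3 -c "
from mv import *
plan(-.125,0,.041)"
```

```text
t 13.23 tcp [ 0.5341 -0.0192  0.043 ] along -0.0797 lat 0.0608 F [-1.4 -1.2  1.1] Fal -1.1 Flat 1.4 Mz -0.05 w -0.0001
tool axes cols [[0.007, 1.0, -0.009], [1.0, -0.007, -0.009], [-0.009, -0.009, -1.0]] joints [ 0.2   0.54 -0.36  2.01  0.31  0.66 -0.37]
target [ 0.59667805 -0.06188852  0.041     ] shift cm [-4.22  6.29  0.18] rot deg [-0.54  0.53 -2.81]
```

{"op": "jog_arm", "data": {
  "rows": [
    {"xyz": [0, -1, 0], "delta_rot": [0, 0, 0], "fingers": 1},
    {"xyz": [0, -1, -3.3], "delta_rot": [0, 0, 0], "fingers": 1},
    {"xyz": [-0.5, -0.5, -6.3], "delta_rot": [0, 0, -1], "fingers": 1},
    {"xyz": [-2.5, 2.8, -6.3], "delta_rot": [0, 0, -2.8], "fingers": 0.35},
    {"xyz": [-4.6, 6.1, -6.3], "delta_rot": [-0.5, 0.5, -2.8], "fingers": 0.35}
  ]
}}

```text
clock: 13.65
tcp_pos: [0.5973, -0.0632, 0.1088]
orientation: [2.165, 2.271, 0.005]
contact_force: [1.0, -0.1, -0.9]
grip_width: 0.0234
```

```bash
python3 -c "
from mv import *
plan(-.125,0,.041)"
```

```text
t 13.65 tcp [ 0.5973 -0.0632  0.1088] along -0.1264 lat -0.0006 F [ 1.  -0.1 -0.9] Fal -0.1 Flat -1.0 Mz -0.01 w 0.0234
tool axes cols [[-0.048, 0.999, 0.005], [0.999, 0.048, 0.0], [-0.0, 0.005, -1.0]] joints [ 0.3   0.52 -0.39  1.83  0.26  0.84 -0.17]
target [ 0.59667805 -0.06188852  0.041     ] shift cm [ 0.14 -0.09  6.78] rot deg [0.28 0.01 0.32]
```

{"op": "jog_arm", "data": {
  "rows": [
    {"xyz": [0, 0, 0], "delta_rot": [0, 0, 0.3], "fingers": 0.35},
    {"xyz": [0, 0, 2.5], "delta_rot": [0.2, 0, 0.3], "fingers": 0.35},
    {"xyz": [0, 0, 5], "delta_rot": [0.2, 0, 0.3], "fingers": 0.35},
    {"xyz": [0, 0, 6.5], "delta_rot": [0.2, 0, 0.3], "fingers": 0.35},
    {"xyz": [0, 0, 6.7], "delta_rot": [0.2, 0, 0.3], "fingers": 0.35}
  ]
}}

```text
clock: 14.07
tcp_pos: [0.5953, -0.0629, 0.0388]
orientation: [-2.172, -2.267, 0.002]
contact_force: [-0.8, 0.8, -0.3]
grip_width: 0.0552
```

```bash
python3 -c "
from mv import *
plan(-.107,0,.041)"; python3 slope.py|grep now;python3 look.py pics/t15.png; python3 -c "
from mv import *
plan(-.107,0,.041)"
```

```text
t 14.07 tcp [ 0.5953 -0.0629  0.0388] along -0.1259 lat 0.0014 F [-0.8  0.8 -0.3] Fal 0.8 Flat 0.7 Mz 0.03 w 0.0552
tool axes cols [[-0.043, 0.999, -0.003], [0.999, 0.043, 0.001], [0.001, -0.003, -1.0]] joints [ 0.27  0.62 -0.36  1.86  0.31  0.72 -0.22]
target [ 0.59591801 -0.04390457  0.041     ] shift cm [ 1.89  0.14 -0.22] rot deg [-0.17 -0.05  0.04]
now sl R slope -0.0551 heading 92.45 [0.64557878 0.13304027 0.069     ]
now sl L slope -0.0532 heading 92.39 [0.53038032 0.15391489 0.069     ]
now tr R -0.0495 heading 92.13 [0.64061507 0.05071371 0.06      ]
now tr L -0.0508 heading 92.24 [0.54562787 0.03852303 0.06      ]
t 14.12 tcp [ 0.5961 -0.0629  0.04  ] along -0.1259 lat 0.0006 F [-0.8  0.1 -1.1] Fal 0.1 Flat 0.8 Mz 0.01 w 0.0558
t 14.17 tcp [ 0.5972 -0.0628  0.0414] along -0.1260 lat -0.0005 F [ 0.2 -0.   1.3] Fal -0.0 Flat -0.2 Mz 0.02 w 0.0554
t 14.17 tcp [ 0.5972 -0.0628  0.0414] along -0.1260 lat -0.0005 F [ 0.2 -0.   1.3] Fal -0.0 Flat -0.2 Mz 0.02 w 0.0554
tool axes cols [[-0.043, 0.999, 0.001], [0.999, 0.043, 0.0], [0.0, 0.001, -1.0]] joints [ 0.27  0.62 -0.36  1.86  0.31  0.72 -0.22]
target [ 0.59591801 -0.04390457  0.041     ] shift cm [ 1.9  -0.04  0.05] rot deg [ 0.04 -0.02  0.04]
```

View pics/t15.png

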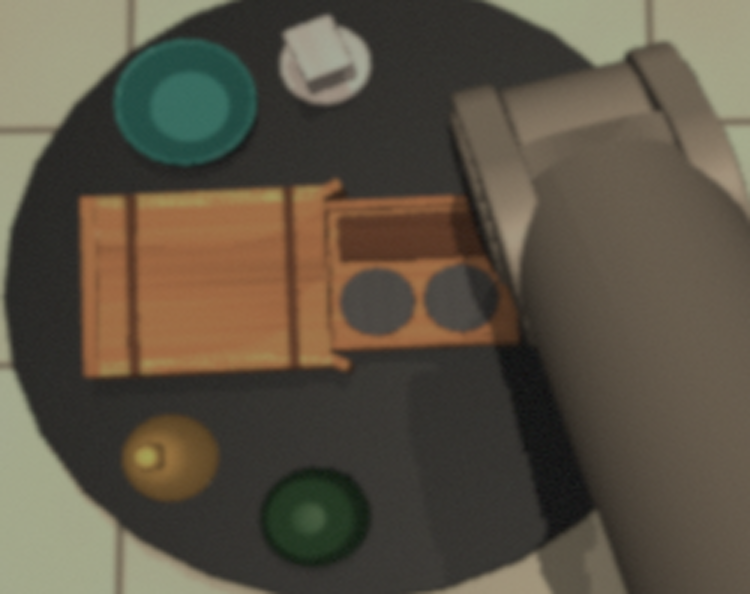

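{"op": "jog_arm", "data": {
  "rows": [
    {"xyz": [0.5, 0, 0], "delta_rot": [0, 0, 0], "fingers": 0.35},
    {"xyz": [1.0, 0, 0], "delta_rot": [0, 0, 0], "fingers": 0.35},
    {"xyz": [1.5, 0, 0], "delta_rot": [0, 0, 0], "fingers": 0.35},
    {"xyz": [1.8, 0, 0], "delta_rot": [0, 0, 0], "fingers": 0.35},
    {"xyz": [2.0, -0.05, 0], "delta_rot": [0, 0, 0], "fingers": 0.35}
  ]
}}

```text
clock: 14.58
tcp_pos: [0.5969, -0.0426, 0.0425]
orientation: [2.171, 2.267, 0.003]
contact_force: [1.4, -3.9, 2.2]
grip_width: 0.0555
```

{"op": "jog_arm", "data": {
  "rows": [
    {"xyz": [0.1, -0.05, 0], "delta_rot": [0, 0, 0], "fingers": 0.35},
    {"xyz": [0.2, -0.1, 0], "delta_rot": [0, 0, 0], "fingers": 0.35},
    {"xyz": [0.35, -0.1, 0], "delta_rot": [0, 0, 0], "fingers": 0.35},
    {"xyz": [0.5, -0.1, 0], "delta_rot": [0, 0, 0], "fingers": 0.35},
    {"xyz": [0.6, -0.1, 0], "delta_rot": [0, 0, 0], "fingers": 0.35}
  ]
}}

```text
clock: 15.0
tcp_pos: [0.5958, -0.0374, 0.0427]
orientation: [2.171, 2.266, 0.002]
contact_force: [-0.0, -4.0, 3.2]
grip_width: 0.0552
```

```bash
python3 -c "
from mv import *
plan(-.107,0,.041)"; python3 slope.py|grep now
```

```text
t 15.00 tcp [ 0.5958 -0.0374  0.0427] along -0.1005 lat -0.0001 F [-0.  -4.   3.2] Fal -4.0 Flat 0.2 Mz -0.04 w 0.0552
tool axes cols [[-0.043, 0.999, 0.003], [0.999, 0.043, -0.001], [-0.001, 0.003, -1.0]] joints [ 0.23  0.61 -0.36  1.87  0.31  0.72 -0.26]
target [ 0.59591801 -0.04390457  0.041     ] shift cm [-0.65 -0.01  0.17] rot deg [0.19 0.06 0.02]
now sl R slope -0.0549 heading 92.44 [0.64577682 0.12860016 0.069     ]
now sl L slope -0.0537 heading 92.41 [0.53078969 0.14500737 0.069     ]
now tr R -0.0522 heading 92.29 [0.63931614 0.0491648  0.06      ]
now tr L -0.0606 heading 92.80 [0.54493629 0.02613739 0.06      ]
```

{"op": "jog_arm", "data": {
  "rows": [
    {"xyz": [0.3, 0, 0.1], "delta_rot": [0, 0, 0], "fingers": 0.35},
    {"xyz": [0.6, 0, 0.1], "delta_rot": [0, 0, 0], "fingers": 0.35},
    {"xyz": [0.9, 0, 0.1], "delta_rot": [0, 0, 0], "fingers": 0.35},
    {"xyz": [1.2, 0, 0.1], "delta_rot": [0, 0, 0], "fingers": 0.35},
    {"xyz": [1.5, 0, 0.1], "delta_rot": [0, 0, 0], "fingers": 0.35}
  ]
}}

```text
clock: 15.47
tcp_pos: [0.5948, -0.0211, 0.0414]
orientation: [2.171, 2.268, 0.003]
contact_force: [-0.2, -2.1, 1.8]
grip_width: 0.0553
```

```bash
python3 -c "
from mv import *
plan(-.06,0,.041)"; python3 slope.py|grep now
```

```text
t 15.47 tcp [ 0.5948 -0.0211  0.0414] along -0.0841 lat 0.0001 F [-0.2 -2.1  1.8] Fal -2.1 Flat 0.2 Mz -0.01 w 0.0553
tool axes cols [[-0.044, 0.999, 0.003], [0.999, 0.044, -0.0], [-0.0, 0.003, -1.0]] joints [ 0.2   0.61 -0.36  1.87  0.31  0.71 -0.29]
target [0.59393346 0.00305351 0.041     ] shift cm [2.41 0.01 0.04] rot deg [0.16 0.02 0.09]
now sl R slope -0.0546 heading 92.42 [0.64566194 0.13116197 0.069     ]
now sl L slope -0.0541 heading 92.44 [0.53061872 0.14870431 0.069     ]
now tr R -0.2811 heading 105.22 [0.64140088 0.05022093 0.06      ]
now tr L -0.0463 heading 91.99 [0.54400954 0.03852922 0.06      ]
```

{"op": "jog_arm", "data": {
  "rows": [
    {"xyz": [0.3, 0, 0], "delta_rot": [0, 0, 0], "fingers": 0.35},
    {"xyz": [0.6, 0, 0], "delta_rot": [0, 0, 0], "fingers": 0.35},
    {"xyz": [0.9, 0, 0], "delta_rot": [0, 0, 0], "fingers": 0.35},
    {"xyz": [1.2, 0, 0], "delta_rot": [0, 0, 0], "fingers": 0.35},
    {"xyz": [1.5, 0, 0], "delta_rot": [0, 0, 0], "fingers": 0.35}
  ]
}}

```text
clock: 15.93
tcp_pos: [0.594, -0.0047, 0.0414]
orientation: [2.17, 2.269, 0.004]
contact_force: [0.1, -2.4, 1.9]
grip_width: 0.0555
```

{"op": "jog_arm", "data": {
  "rows": [
    {"xyz": [0.3, 0, 0], "delta_rot": [0, 0, 0], "fingers": 0.35},
    {"xyz": [0.6, 0, 0], "delta_rot": [0, 0, 0], "fingers": 0.35},
    {"xyz": [0.9, 0, 0], "delta_rot": [0, 0, 0], "fingers": 0.35},
    {"xyz": [1.2, 0, 0], "delta_rot": [0, 0, 0], "fingers": 0.35},
    {"xyz": [1.4, 0, 0], "delta_rot": [0, 0, 0], "fingers": 0.35}
  ]
}}

```text
clock: 16.35
tcp_pos: [0.5933, 0.0099, 0.0414]
orientation: [2.17, 2.27, 0.004]
contact_force: [0.0, -3.4, 2.2]
grip_width: 0.0557
```

```bash
python3 -c "
from mv import *
plan(-.04,0,.041)"; python3 slope.py|grep now|head -2
```

```text
t 16.35 tcp [0.5933 0.0099 0.0414] along -0.0532 lat 0.0003 F [ 0.  -3.4  2.2] Fal -3.4 Flat 0.1 Mz -0.02 w 0.0557
tool axes cols [[-0.045, 0.999, 0.003], [0.999, 0.045, 0.001], [0.001, 0.003, -1.0]] joints [ 0.15  0.61 -0.36  1.87  0.31  0.71 -0.34]
target [0.59308898 0.02303567 0.041     ] shift cm [1.32 0.03 0.04] rot deg [ 0.15 -0.04  0.16]
now sl R slope -0.0553 heading 92.47 [0.64568425 0.1294162  0.069     ]
now sl L slope -0.0538 heading 92.42 [0.53068028 0.14702372 0.069     ]
```

{"op": "jog_arm", "data": {
  "rows": [
    {"xyz": [0.2, 0, 0], "delta_rot": [0, 0, 0], "fingers": 0.35},
    {"xyz": [0.4, 0, 0], "delta_rot": [0, 0, 0], "fingers": 0.35},
    {"xyz": [0.6, 0, 0], "delta_rot": [0, 0, 0], "fingers": 0.35},
    {"xyz": [0.8, 0, 0], "delta_rot": [0, 0, 0], "fingers": 0.35},
    {"xyz": [1.0, 0, 0], "delta_rot": [0, 0, 0], "fingers": 0.35}
  ]
}}

```text
clock: 16.82
tcp_pos: [0.5929, 0.0206, 0.0414]
orientation: [2.17, 2.271, 0.004]
contact_force: [0.1, -2.2, 0.9]
grip_width: 0.0557
```

{"op": "jog_arm", "data": {
  "rows": [
    {"xyz": [0.15, 0, 0], "delta_rot": [0, 0, 0], "fingers": 0.35},
    {"xyz": [0.3, 0, 0], "delta_rot": [0, 0, 0], "fingers": 0.35},
    {"xyz": [0.4, 0, 0], "delta_rot": [0, 0, 0], "fingers": 0.35},
    {"xyz": [0.5, 0, 0], "delta_rot": [0, 0, 0], "fingers": 0.35},
    {"xyz": [0.6, 0, 0], "delta_rot": [0, 0, 0], "fingers": 0.35}
  ]
}}

```text
clock: 17.23
tcp_pos: [0.5926, 0.0265, 0.0414]
orientation: [2.17, 2.27, 0.004]
contact_force: [-0.7, -2.7, 1.6]
grip_width: 0.0557
```

```bash
python3 -c "
from mv import *
plan(-.03,0,.041)"; python3 slope.py|grep now|head -2
```

```text
t 17.23 tcp [0.5926 0.0265 0.0414] along -0.0365 lat 0.0004 F [-0.7 -2.7  1.6] Fal -2.6 Flat 0.8 Mz -0.05 w 0.0557
tool axes cols [[-0.045, 0.999, 0.003], [0.999, 0.045, 0.001], [0.001, 0.003, -1.0]] joints [ 0.12  0.61 -0.36  1.88  0.31  0.71 -0.37]
target [0.59266673 0.03302676 0.041     ] shift cm [0.65 0.04 0.04] rot deg [ 0.15 -0.06  0.17]
now sl R slope -0.2418 heading 103.10 [0.65042942 0.12869586 0.069     ]
now sl L slope -0.0533 heading 92.39 [0.53068873 0.14702416 0.069     ]
```

{"op": "jog_arm", "data": {
  "rows": [
    {"xyz": [0.15, 0, 0], "delta_rot": [0, 0, 0], "fingers": 0.35},
    {"xyz": [0.3, 0, 0], "delta_rot": [0, 0, 0], "fingers": 0.35},
    {"xyz": [0.4, 0, 0], "delta_rot": [0, 0, 0], "fingers": 0.35},
    {"xyz": [0.5, 0, 0], "delta_rot": [0, 0, 0], "fingers": 0.35},
    {"xyz": [0.6, 0, 0], "delta_rot": [0, 0, 0], "fingers": 0.35}
  ]
}}

```text
clock: 17.7
tcp_pos: [0.5922, 0.0315, 0.0413]
orientation: [2.17, 2.269, 0.002]
contact_force: [-1.1, -8.0, 3.8]
grip_width: 0.0557
```

{"op": "jog_arm", "data": {
  "rows": [
    {"xyz": [0.15, 0, 0], "delta_rot": [0, 0, 0], "fingers": 0.35},
    {"xyz": [0.25, 0, 0], "delta_rot": [0, 0, 0], "fingers": 0.35},
    {"xyz": [0.35, 0, 0], "delta_rot": [0, 0, 0], "fingers": 0.35},
    {"xyz": [0.45, 0, 0], "delta_rot": [0, 0, 0], "fingers": 0.35},
    {"xyz": [0.5, 0, 0], "delta_rot": [0, 0, 0], "fingers": 0.35}
  ]
}}

```text
clock: 18.12
tcp_pos: [0.5919, 0.0316, 0.0414]
orientation: [2.171, 2.264, -0.006]
contact_force: [-1.2, -13.6, 5.2]
grip_width: 0.0559
```

```bash
python3 -c "
from mv import *
plan(-.02,0,.041)"; python3 slope.py|grep now|head -2; python3 look.py pics/t16.png
```

```text
t 18.12 tcp [0.5919 0.0316 0.0414] along -0.0314 lat 0.0008 F [ -1.2 -13.6   5.2] Fal -13.6 Flat 1.7 Mz 0.10 w 0.0559
tool axes cols [[-0.042, 0.999, 0.001], [0.999, 0.042, -0.006], [-0.006, 0.001, -1.0]] joints [ 0.11  0.61 -0.35  1.88  0.32  0.71 -0.39]
target [0.59224449 0.04301784 0.041     ] shift cm [1.14 0.08 0.03] rot deg [ 0.06  0.35 -0.03]
now sl R slope -0.2526 heading 103.71 [0.65380647 0.12237356 0.069     ]
now sl L slope -0.0530 heading 92.37 [0.53014485 0.15962998 0.069     ]
t 18.17 tcp [0.5919 0.0315 0.0414] along -0.0315 lat 0.0008 F [ -1.4 -12.7   4.4] Fal -12.6 Flat 2.0 Mz 0.11 w 0.0554
t 18.22 tcp [0.5919 0.0315 0.0414] along -0.0315 lat 0.0008 F [ -0.  -12.6   6. ] Fal -12.6 Flat 0.5 Mz 0.09 w 0.0556
```

View pics/t16.png

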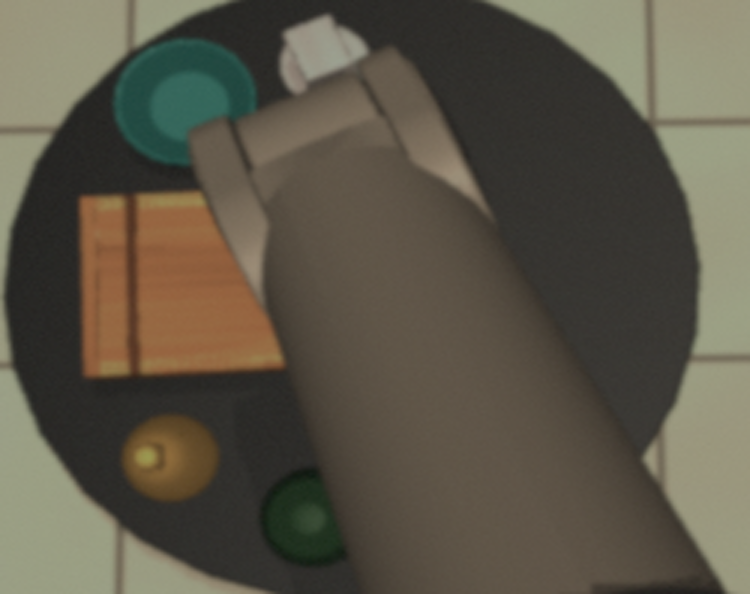

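{"op": "jog_arm", "data": {
  "rows": [
    {"xyz": [0.2, 0, 0], "delta_rot": [0, 0, 0], "fingers": 0.35},
    {"xyz": [0.4, 0, 0], "delta_rot": [0, 0, 0], "fingers": 0.35},
    {"xyz": [0.5, 0, 0], "delta_rot": [0, 0, 0], "fingers": 0.35},
    {"xyz": [0.6, 0, 0], "delta_rot": [0, 0, 0], "fingers": 0.35},
    {"xyz": [0.65, 0, 0], "delta_rot": [0, 0, 0], "fingers": 0.35}
  ]
}}

```text
clock: 18.63
tcp_pos: [0.5917, 0.0315, 0.0414]
orientation: [2.172, 2.257, -0.015]
contact_force: [0.3, -17.6, 6.4]
grip_width: 0.0551
```

```bash
python3 -c "
from mv import *
plan(-.05,0,.041)"; python3 slope.py|grep now|head -2
```

```text
t 18.63 tcp [0.5917 0.0315 0.0414] along -0.0314 lat 0.0010 F [  0.3 -17.6   6.4] Fal -17.6 Flat 0.5 Mz 0.24 w 0.0551
tool axes cols [[-0.038, 0.999, 0.0], [0.999, 0.038, -0.014], [-0.014, -0.0, -1.0]] joints [ 0.1   0.61 -0.35  1.87  0.32  0.72 -0.4 ]
target [0.59351122 0.01304459 0.041     ] shift cm [-1.85  0.11  0.06] rot deg [-0.02  0.79 -0.23]
now sl R slope -0.2652 heading 104.40 [0.65504319 0.12163607 0.069     ]
now sl L slope -0.0536 heading 92.41 [0.53054309 0.15240337 0.069     ]
```

Same spot at 17.6 N, with the plate unmoved, so this is the cork. I'll back straight off, lift, and check.

{"op": "jog_arm", "data": {
  "rows": [
    {"xyz": [-1, 0, 0], "delta_rot": [0, 0, 0], "fingers": 0.35},
    {"xyz": [-2.5, 0, 0], "delta_rot": [0, 0.5, 0], "fingers": 0.35},
    {"xyz": [-4.5, 0, -1], "delta_rot": [0, 0.5, 0], "fingers": 0.35},
    {"xyz": [-7, 0, -4], "delta_rot": [0, 0.5, 0], "fingers": 0.35},
    {"xyz": [-9, 0, -7.5], "delta_rot": [0, 0.5, 0], "fingers": 0.35}
  ]
}}

```text
clock: 19.1
tcp_pos: [0.5931, -0.0578, 0.1161]
orientation: [-2.177, -2.263, 0.01]
contact_force: [0.8, -0.5, 0.2]
grip_width: 0.0554
```

{"op": "jog_arm", "data": {
  "rows": [
    {"xyz": [-3, 0, -2], "delta_rot": [0, 0, 0], "fingers": 0.35},
    {"xyz": [-6, 0, -4], "delta_rot": [0, 0, 0], "fingers": 0.35},
    {"xyz": [-9, 0, -5], "delta_rot": [0, 0, 0], "fingers": 0.35},
    {"xyz": [-10, 0, -5], "delta_rot": [0, 0, 0], "fingers": 0.35},
    {"xyz": [-10, 0, -5], "delta_rot": [0, 0, 0], "fingers": 0.35}
  ]
}}

```text
clock: 19.52
tcp_pos: [0.5973, -0.1609, 0.1667]
orientation: [-2.183, -2.259, 0.009]
contact_force: [-1.1, -0.2, -0.9]
grip_width: 0.0555
```

```bash
python3 look.py pics/t17.png; python3 slope.py|grep now|head -2; python3 -c "
from h import *
cv2.imwrite('pics/s17.png',cv2.resize(imaging.grab_frame('scene')[100:300,220:480],None,fx=3,fy=3,interpolation=cv2.INTER_CUBIC))"
```

```text
t 19.52 tcp [ 0.5973 -0.1609  0.1667] along -0.2240 lat 0.0035 F [-1.1 -0.2 -0.9] Fal -0.2 Flat 1.1 Mz -0.05 w 0.0555
t 19.57 tcp [ 0.597  -0.1578  0.1659] along -0.2209 lat 0.0038 F [ 0.4  1.2 -1.5] Fal 1.2 Flat -0.5 Mz 0.02 w 0.0554
now sl R slope -0.0533 heading 92.35 [0.64599421 0.12433233 0.069     ]
now sl L slope -0.0540 heading 92.43 [0.53059818 0.15139485 0.069     ]
```

View pics/t17.png

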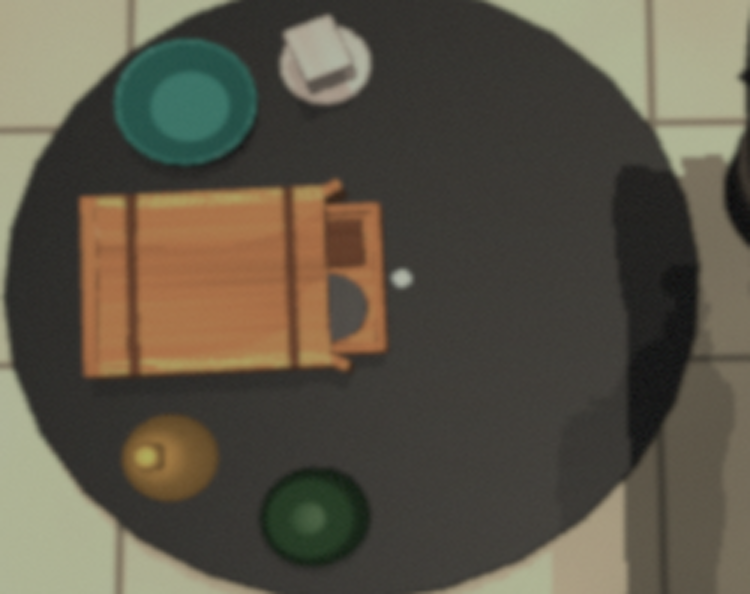

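View pics/s17.png

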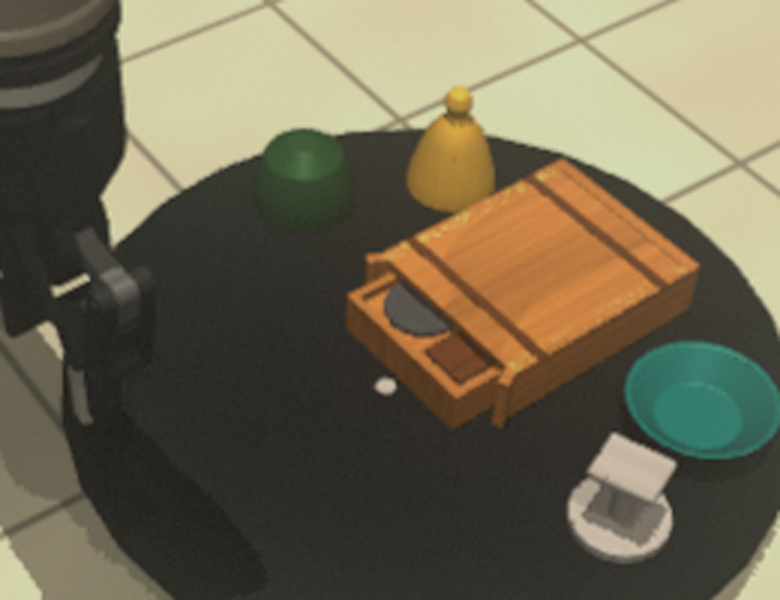

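```bash
python3 -c "
from bench import r
print(r.hand_in())"
```

```text
the job is handed in; nothing more can be done
None
```

The cedar tray is home in the sleeve. I pushed it flat along the glass with both fingers until it stopped against something firm inside, then backed off and handed in at about 20 s.

- **Entry:** On the first try the tray snagged on the right-hand flare and turned the plate by about 6.5°. I backed off, straightened the tray with two small side pushes, and it then slid in at about 2–4 N.
- **Contact with the spacer:** The tray's nose stopped about 90 mm in, within the 80–105 mm range. Pressing from 8 N up to 17.6 N did not move it further, and the plate stayed still.
- **Last pictures:** The tray sits straight and did not spring back. It sticks out about 20 mm by arm position and about 23 mm by image, so the two disagree slightly, but both fall within 5–30 mm. The dish, doorstop, toe cap and heel stand are all upright on the turntable.
- **Release:** The gripper is clear of everything and reads about zero force.
- **Not clean:** The plate is left turned by those 6.5°, and some image edge fits failed while the arm blocked the view. I ignored those readings.

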